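# Load a blank under the hold-down of the end-sanding station

### The arm

A 7-joint arm with a two-finger parallel gripper is mounted at the origin on the work surface. World frame = base frame: x ahead of the robot, y to its left, z up, the work surface at z = 0. Lengths are in m, angles in rad, forces in N, time in s.
With the tool pointing down it reaches from about 0.425 to 0.975 m from the base axis. Payload 16.7 kg.
Tool frame: the origin (TCP) lies on the centre line of the jaws, within the pads' length; the fingertips stand 19 mm ahead of it and the grasp point (between the pads) is the TCP; z points along the fingers, y is the direction in which the jaws open and shut (so a half turn about z gives the same grasp; the last joint's range is limited). The gripper opens to 85 mm and grips with 20 to 120 N. Pads are 22 mm wide; open, the fingers measure 114 mm over their backs; the gripper's body (76 mm by 85 mm) begins 54 mm behind the grasp point. The pads swing forward as they close: fully open they stand 13 mm farther back than shut.
Start: joints at [1.052, 0.426, 0.074, 1.606, -0.034, 1.111, -0.067], TCP at [0.244, -0.629, 0.25] pointing down, gripper open.
Joint ranges: [-2.85, 2.85], [-0.5, 2.14], [-1.23, 1.37], [0.21, 2.46], [-1.02, 4.16], [0.16, 2.05], [-2.73, 2.73]. Speed limits (rad/s): [1.89, 1.89, 2.39, 2.39, 3.01, 3.01, 3.01].

### API

Orientations are given as a unit quaternion [w, x, y, z].
In Python, from plant import robot, viewer, job, search_frame, masks_of gives the robot as it stands. The module is installed in compiled form; this text tells all that it offers.
- The arm moves only by the tool step_arm, never from a script. Its arguments are lists of equal length, an entry for each row: "dp": the shift along the tool's x, y, z in m, a list of three; "twist": the turn about the tool's z in rad; "claw": the finger opening in m, from 0 to 0.0854. A call has 1 to 12 rows; each row shifts and turns the pose as measured when the row begins, along the tool's axes as they then stand; what a row does not reach is not made up. A row lasts 1/10 s, in which the tool goes at most 50 mm and 8.59 degrees, less where a joint would pass 70% of its speed; a pose out of reach is approached as far as the arm can. A call is refused whole if a number of a shift passes 0.05 or a number of a turn 0.15, either way. A call with a gripper value outside its range is refused whole. The fingers move at their own pace and stop on an object; "grip_force" is the grip in N (left out, the last holds). Time passes only in rows, so rows that do not move let the fingers close. It gives the time, the measured TCP pose, the force and the opening at its end, in the units of the state.
- robot.sense(): the state, without advancing time (a new reading comes with each control period).
- viewer.camera(name): name is "scene" or "side" or "wrist"; returns a dict with "pixels" (384x512x3 uint8, red, green, blue), "mtx" (3x3 intrinsics, pixels), "view" (4x4, takes a point from world to camera coordinates). Camera axes: x right, y up, looking along -z (the intrinsics and any distortion apply to the point x, -y, -z); pixel columns grow to the right and rows downward; lengths in m; the calibration is good to about 2 mm. A picture is of the moment at which its call begins. There is no depth.
- job.job_done(): hands the job in, once; it reports no verdict.
Trained networks look in a picture, given as the dict that the camera call returned (one of the last four; its "shot" number tells which), for a name from the list of things; names that differ only in an ending like _2 or _b are one class to them, and where a whole thing is asked for, a point or a joint stands for the part that bears it (a point fixed in the world has none). Each returns a list of dicts, best first, with "score" (0 to 1); they miss things now and then, are a little off and sometimes report something else, mostly with a low value. They report only what shows in the picture. A call takes as long as a camera call. They do not tell look-alikes from the thing itself.
- search_frame(picture, name): "centre" ([column, row] in pixels, amid what is visible of it).
- masks_of(picture, name): "mask" (384x512 bool, what is visible of it) and "centre" ([column, row] in pixels, amid what is visible of it).
The state is a dict: "t": time; "joint_pos": joint angles; "qd": joint speeds; "effort": joint torques, N m; "position": TCP position; "eef_rot": TCP orientation; "contact_force": force on the tool from outside, world axes, zero at the start; "torque": the same for the moment, N m; "width": finger opening in m.
Only numpy, scipy, OpenCV 4.12 (cv2) and the standard library are available. Lean on these libraries where they do the work, as an engineer would, in place of code of your own. Each camera call takes 0.05 s, during which the arm holds its last target.

### The job

Slide the light pine board flat into the slot of the end-sanding station until it is fully home against the back stop and leave it there. Then turn the handwheel clockwise (seen from above) by its red handle until you feel it come to its stop, and back it off a quarter turn so that the board has running clearance. Do not disturb the dark offcut, the sanding block or the glue bottle.

Things in the scene. Friction and masses are not known exactly. Their poses are not given: they have to be found in the camera images.
- blank_mid (a point): Centre (half-way up) of the loose light pine board, 200 mm long (x) by 50 mm wide (y) by 18 mm thick (z), about 0.13 kg, lying flat on the bench. Both ends are alike and either may go in first. The darker, shorter, thicker offcut that may lie beside it does not fit the slot.
- slot_home (a point): Point fixed on the end-sanding station (grey machine, bridge and handwheel on top, green motor at its back): where the board's centre is when fully home. x points into the slot along its centre line, z up. It is 39 mm above the bench, 9 mm above the slot's flat floor; the back stop's face is 100 mm beyond it along x. Home, the board sticks out 100 mm before the rails, 60 mm before the bed.
- slot_mouth (a point): On the slot's floor (flat bed, 30 mm above the bench), mid-way between the front ends of the two parallel guide rails, which are 52.5 mm apart and stand 22 mm above the bed. x points into the slot, z up. Along x from here: bed's front edge -40 mm; flared lead-in from -30 mm (about 80 mm clear) to 0; bridge (its top 130 mm above the bench, 175 mm wide) from +45 mm.
- shoe_under (a point): Centre of the underside of the yellow hold-down shoe under the bridge, 70 mm long, between the rails. It starts 7 mm or more above a board in the slot, sinks 5 mm per clockwise turn of the wheel, and at the wheel's stop is a fraction of a millimetre above the board.
- wheel_center (a point): Centre of the dark steel handwheel on top of the bridge, on its upright axis at mid-height of its rim, 158 mm above the bench, 75 mm beyond slot_home along the slot. Rim 124 mm in outside diameter, 14 mm thick, three spokes.
- handle_mid (a point): Middle of the red handle standing upright on the wheel's rim, 55 mm from the wheel's axis: a round grip 18 to 22 mm in diameter, 54 mm tall (top 25 mm above this point, foot 29 mm below). It spins freely on its pin, so it can be held from above and carried round in circles without turning the gripper. This point's own orientation spins too: ignore it.
- wheel (a joint): Handwheel angle in rad, growing clockwise seen from above (hold-down sinks). It starts 1.5 to 2.1 turns before the lower stop, a hard stop where it turns no further; the reading there is not given: feel it. It takes about 2 to 4 N at the handle to turn and stays where it is left.
- offcut: Dark wood offcut, 150 by 62 by 28 mm thick, lying flat; origin at the centre of its underside. May be on either side of the board. Bystander: leave it.
- sanding_block: Cork sanding block, 110 by 60 by 35 mm, loose; origin at the centre of its underside. Bystander: leave it.
- glue: White glue bottle with orange cap, 60 mm diameter, 170 mm tall, standing loose; origin at the centre of its underside. Bystander: leave it.
Things that resemble listed ones, but are neither listed nor needed, are in the scene too. Leave any turquoise look-alike of the part that bears blank_mid alone.

How it is judged:
On the way, in this order (a step that is already met when the one before it is completed fails the run):
1. the board is fully home in the slot (x of blank_mid in the frame of slot_home between -0.005 and 0.004 m and y of blank_mid in the frame of slot_home between -0.004 and 0.004 m and z of blank_mid in the frame of slot_home between -0.003 and 0.004 m and angle between the x axis of blank_mid and the x axis of slot_home, either way round below 0.06 rad), for 0.2 s.
2. with the board home, the handwheel is wound clockwise to its lower stop (within 0.15 rad of it) (all of step 1 and value of joint wheel above 16.65 rad), for 0.05 s.
At the end, for the whole second after the job is handed in: The board lies flat and at rest in the slot with its centre within 5 mm of home along the slot and 4 mm across, in line within 0.06 rad; the handwheel is still and stands a quarter turn (1.57 rad, give or take 0.45 rad) anticlockwise of its lower stop; nothing is held (all of step 1 and value of joint wheel between 14.779 and 15.679 rad and velocity of joint wheel between -0.05 and 0.05 rad/s and linear speed of blank below 0.02 m/s); the robot touches nothing.
It fails at once if the offcut is moved more than 30 mm (distance of offcut from where it was at the start of the episode above 0.03 m).
It fails at once if the sanding block is moved more than 30 mm (distance of sanding_block from where it was at the start of the episode above 0.03 m).
It fails at once if the glue is moved more than 30 mm (distance of glue from where it was at the start of the episode above 0.03 m).
It also fails if it takes over 72 s, if anything falls off the work surface, if the arm or the gripper's body presses on something with over 40 N, if the wrist force passes 120 N, or if a joint passes its speed limit or range.

## Working session

There is one attempt and no reset: what is moved stays moved. The work goes in short steps, Python scripts to look and compute and a tool call to move; the robot and the scene stay as the last step left them, time stands still between calls to the robot, and variables do not carry over. Pictures are saved under pics/ and viewed, and the job is handed in when it is done.

Besides the shell and the picture viewer there is one more tool, called after "Request:" as name(argument=value, ...), one argument or row to a line, values as JSON. step_arm: Moves the arm, as the interface text tells. Its arguments: {"type":"object","properties":{"dp":{"type":"array","items":{"type":"array","items":{"type":"number"}}},"twist":{"type":"array","items":{"type":"number"}},"claw":{"type":"array","items":{"type":"number"}},"grip_force":{"type":"number"}},"required":["dp","twist","claw"]}

```bash
mkdir -p pics
python3 - <<'E'
from plant import robot, viewer
import cv2,numpy as np
s=robot.sense()
print({k:np.round(v,3) for k,v in s.items()})
for n in ["scene","side","wrist"]:
    p=viewer.camera(n)
    cv2.imwrite(f"pics/{n}0.png",p["pixels"][:,:,::-1])
    print(n,p["shot"],np.round(p["mtx"],1).tolist(),np.round(p["view"],3).tolist(),[k for k in p])
E
```

```text
{'t': np.float64(0.0), 'joint_pos': array([ 1.052,  0.427,  0.074,  1.607, -0.034,  1.111, -0.067]), 'qd': array([ 0.001, -0.001, -0.   ,  0.001, -0.002, -0.   , -0.001]), 'effort': array([-0.0000e+00, -9.4984e+01,  3.7600e+00, -4.6351e+01,  1.9000e-02,
        1.0000e-02,  0.0000e+00]), 'position': array([ 0.244, -0.629,  0.25 ]), 'eef_rot': array([-0.001,  0.983,  0.184, -0.   ]), 'contact_force': array([-0.288, -0.743,  0.369]), 'torque': array([ 0.007, -0.051, -0.026]), 'width': np.float64(0.085)}
scene 1 [[392.5, 0.0, 254.6], [0.0, 392.5, 192.6], [0.0, 0.0, 1.0]] [[-0.888, 0.46, -0.0, 0.547], [-0.259, -0.5, 0.826, -0.073], [0.38, 0.734, 0.564, -1.501], [0.0, 0.0, 0.0, 1.0]] ['pixels', 'mtx', 'view', 'shot']
side 2 [[445.3, 0.0, 260.6], [0.0, 445.3, 188.4], [0.0, 0.0, 1.0]] [[-0.917, -0.399, -0.022, 0.369], [0.243, -0.601, 0.762, -0.359], [-0.317, 0.693, 0.648, -1.142], [0.0, 0.0, 0.0, 1.0]] ['pixels', 'mtx', 'view', 'shot']
wrist 3 [[333.0, 0.0, 252.7], [0.0, 333.0, 190.3], [0.0, 0.0, 1.0]] [[0.361, -0.933, -0.001, -0.674], [0.89, 0.345, -0.298, 0.04], [0.278, 0.106, 0.955, -0.38], [0.0, 0.0, 0.0, 1.0]] ['pixels', 'mtx', 'view', 'shot']
```

View pics/scene0.png

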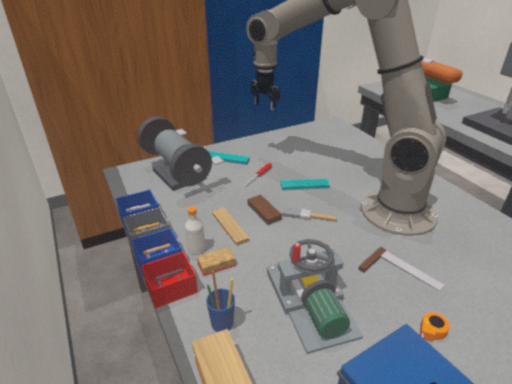

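View pics/side0.png

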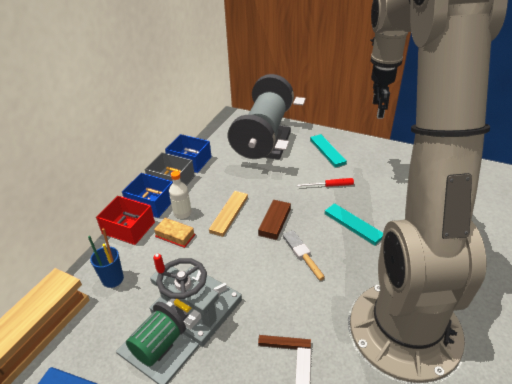

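View pics/wrist0.png

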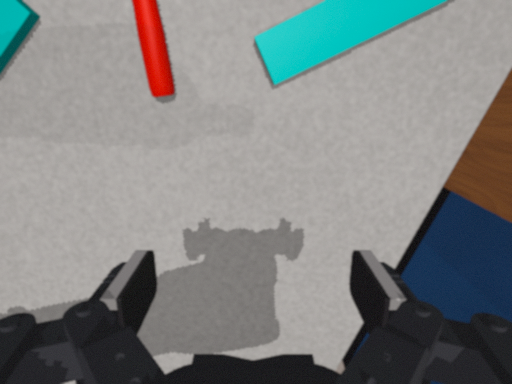

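Candidates for the board:
- Light pine board: scene (230,225), side (229,212).
- Turquoise look-alikes: scene (305,184) and (229,157), side (353,223) and (327,150).
- Dark offcut: scene (264,208).
- Pine stack: scene (222,360).

The description picks the light pine board.

```bash
cat > h.py <<'E'
from plant import robot, viewer, job, search_frame, masks_of
import cv2,numpy as np
def proj(p,X):
    X=np.atleast_2d(X);V=p["view"];c=X@V[:3,:3].T+V[:3,3]
    c=c*[1,-1,-1];u=c@p["mtx"].T
    return u[:,:2]/u[:,2:]
def ray(p,uv):
    V=p["view"];R=V[:3,:3];o=-R.T@V[:3,3]
    d=np.linalg.inv(p["mtx"])@[uv[0],uv[1],1];d=R.T@(d*[1,-1,-1])
    return o,d/np.linalg.norm(d)
def onz(p,uv,z):
    o,d=ray(p,uv);return o+d*(z-o[2])/d[2]
def tri(obs):
    A=np.zeros((3,3));b=np.zeros(3)
    for p,uv in obs:
        o,d=ray(p,uv);M=np.eye(3)-np.outer(d,d);A+=M;b+=M@o
    X=np.linalg.solve(A,b)
    return X,[np.linalg.norm(np.cross(X-ray(p,uv)[0],ray(p,uv)[1])) for p,uv in obs]
E
python3 - <<'E'
from h import *
P={n:viewer.camera(n) for n in ["scene","side"]}
for n in ["blank_mid","slot_home","slot_mouth","shoe_under","wheel_center","handle_mid","offcut","sanding_block","glue"]:
    for c,p in P.items():
        r=search_frame(p,n)
        print(n,c,[(np.round(d["centre"],1).tolist(),round(d["score"],2)) for d in r[:4]])
    a=[search_frame(P[c],n) for c in P]
    if n not in("blank_mid",) and all(a): 
        X,e=tri([(P[c],r[0]["centre"]) for c,r in zip(P,a)]);print("   ",np.round(X,4),np.round(e,4))
for c,p in P.items():
    for d in masks_of(p,"blank_mid")[:4]:
        r=cv2.minAreaRect(np.argwhere(d["mask"])[:,::-1].astype(np.float32))
        print(c,d["score"],d["centre"],d["mask"].sum(),np.round(onz(p,d["centre"],.012),3))
    x,y=(230,225) if c=="scene" else (225,220)
    im=p["pixels"][y-70:y+130,x-80:x+120]
    cv2.imwrite(f"pics/{c}_crop.png",cv2.resize(im,None,fx=3,fy=3,interpolation=cv2.INTER_CUBIC)[:,:,::-1])
np.savez("P.npz",**{c+k:p[k] for c,p in P.items() for k in("pixels","mtx","view")})
E
```

```text
blank_mid scene [([233.5, 225.5], 0.79), ([232.3, 157.3], 0.53)]
blank_mid side [([328.4, 148.5], 0.85), ([226.1, 215.9], 0.75), ([355.1, 222.8], 0.73), ([181.7, 305.6], 0.67)]
slot_home scene [([313.4, 292.2], 0.67)]
slot_home side [([177.7, 316.9], 0.85)]
    [0.538  0.2152 0.0417] [0.0027 0.0027]
slot_mouth scene [([313.4, 296.2], 0.98)]
slot_mouth side [([175.2, 318.9], 0.76)]
    [0.5429 0.2216 0.0361] [0.0011 0.0011]
shoe_under scene [([307.1, 281.9], 0.61)]
shoe_under side [([179.3, 308.5], 0.44)]
    [0.5424 0.1936 0.0575] [0.0088 0.0088]
wheel_center scene [([311.2, 257.3], 0.96)]
wheel_center side [([177.6, 275.0], 0.91)]
    [0.5403 0.1834 0.1601] [0.0049 0.0049]
handle_mid scene [([297.0, 251.9], 0.55)]
handle_mid side [([159.3, 264.6], 0.6)]
    [0.5844 0.1843 0.1909] [0.0024 0.0024]
offcut scene [([263.4, 210.9], 0.73)]
offcut side [([272.5, 218.2], 0.67)]
    [ 0.461  -0.2301  0.0121] [0.0027 0.0027]
sanding_block scene [([215.0, 263.3], 0.61)]
sanding_block side [([175.3, 230.1], 0.91), ([179.2, 278.3], 0.42)]
    [ 0.7287 -0.0669  0.0046] [0.0051 0.0051]
glue scene []
glue side [([181.0, 200.9], 0.77)]
scene 0.9 [233.3, 225.0] 580 [ 0.598 -0.202  0.012]
scene 0.73 [316.1, 295.5] 6487 [0.521 0.205 0.012]
scene 0.71 [229.8, 157.1] 271 [ 0.402 -0.664  0.012]
scene 0.56 [306.2, 185.7] 480 [ 0.221 -0.297  0.012]
side 0.87 [352.0, 220.6] 917 [ 0.222 -0.32   0.012]
side 0.74 [230.1, 212.0] 705 [ 0.603 -0.208  0.012]
side 0.62 [331.1, 149.3] 505 [ 0.397 -0.674  0.012]
```

View pics/scene_crop.png

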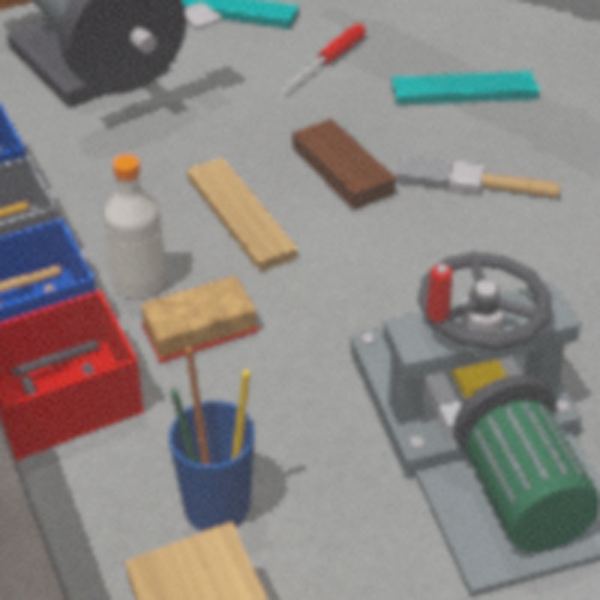

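View pics/side_crop.png

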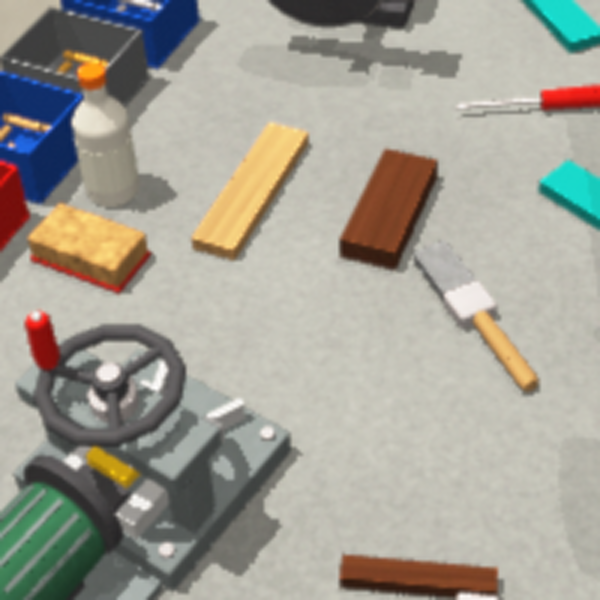

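```bash
cat >> h.py <<'E'
from scipy.optimize import minimize
def boxsil(p,x,y,yaw,L,W,z0,z1,S=4):
    c,s=np.cos(yaw),np.sin(yaw)
    X=[[x+c*a-s*b,y+s*a+c*b,z] for a in(-L/2,L/2) for b in(-W/2,W/2) for z in(z0,z1)]
    q=cv2.convexHull((proj(p,X)).astype(np.float32))[:,0]
    m=np.zeros((384*S,512*S),np.uint8)
    cv2.fillConvexPoly(m,np.round((q+.5)*S*16).astype(np.int32),1,shift=4)
    return cv2.resize(m.astype(np.float32),(512,384),interpolation=cv2.INTER_AREA)
def fitbox(obs,x0,L,W,z0,z1):
    def f(v):
        return sum(np.abs(boxsil(p,*v,L,W,z0,z1)-m).sum() for p,m in obs)
    best=None
    for y0 in x0[2]:
        r=minimize(f,[x0[0],x0[1],y0],method="Nelder-Mead",options=dict(initial_simplex=np.array([x0[0],x0[1],y0])+np.array([[0,0,0],[.02,0,0],[0,.02,0],[0,0,.2]]),xatol=1e-5,fatol=.01))
        if best is None or r.fun<best.fun: best=r
    return best
E
python3 - <<'E'
from h import *
P={n:viewer.camera(n) for n in ["scene","side"]}
obs=[]
for c,p in P.items():
    d=min(masks_of(p,"blank_mid"),key=lambda d:np.linalg.norm(onz(p,d["centre"],.012)[:2]-[.6,-.205]))
    obs.append((p,d["mask"].astype(np.float32)))
for o in (obs,obs[:1],obs[1:]):
    b=fitbox(o,(.6,-.205,[0.8,1.2,1.6,2.0,2.4]),.2,.05,0,.018); print(b.x,b.fun,[m.sum() for _,m in o])
W=viewer.camera("wrist");V=W["view"];cam=-V[:3,:3].T@V[:3,3];print("cam",cam,"look",-V[2,:3],"right",V[0,:3])
s=robot.sense()
from scipy.spatial.transform import Rotation as R
q=s["eef_rot"];Rt=R.from_quat([q[1],q[2],q[3],q[0]]).as_matrix();print(Rt.round(3)); print("cam in tool",Rt.T@(cam-s["position"]))
E
```

```text
[ 0.60968887 -0.21070556  1.60898464] 179.9375 [np.float32(538.0), np.float32(723.0)]
[ 0.60931906 -0.21606129  1.56793337] 85.75 [np.float32(538.0)]
[ 0.60956102 -0.21104526  1.61330496] 82.125 [np.float32(723.0)]
cam [ 0.31371659 -0.60190925  0.37384997] look [-0.2778943  -0.10730828 -0.95459923] right [ 3.61125748e-01 -9.32517079e-01 -3.01676562e-04]
[[ 0.932  0.361 -0.   ]
 [ 0.361 -0.932  0.   ]
 [ 0.    -0.    -1.   ]]
cam in tool [ 0.07498255 -0.00036684 -0.12354963]
```

Run:
```python
from h import *
a=cv2.imread("pics/side0.png")[0:130,350:450]; b=cv2.imread("pics/scene0.png")[20:120,220:320]
cv2.imwrite("pics/gr.png",np.hstack([cv2.resize(a,(400,520),interpolation=cv2.INTER_CUBIC),cv2.resize(b,(390,520),interpolation=cv2.INTER_CUBIC)]))
```

```text
(no output)
```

View pics/gr.png

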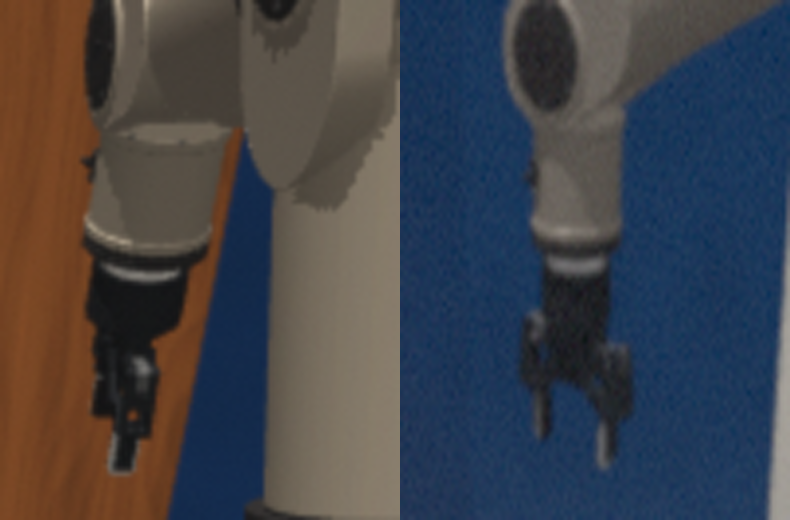

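```bash
cat >> h.py <<'E'
from scipy.spatial.transform import Rotation as R
import json
def pose():
    s=robot.sense();q=s["eef_rot"];M=R.from_quat([q[1],q[2],q[3],q[0]]).as_matrix()
    return s,np.array(s["position"]),np.arctan2(M[1,0],M[0,0])
def plan(target,yaw,n,maxstep=.048,path=None):
    s,p,y0=pose();dy=(yaw-y0+np.pi)%(2*np.pi)-np.pi
    print("pos",p.round(4),"yaw",round(y0,4),"F",np.round(s["contact_force"],1),"w",round(float(s["width"]),4),"t",s["t"],"tot dyaw",round(dy,3))
    D=np.array(target)-p;dps=[];tw=[]
    for i in range(n):
        y=y0+dy*i/n; d=D/n
        c,sn=np.cos(y),np.sin(y)
        dps.append([round(float(v),4) for v in (c*d[0]+sn*d[1],sn*d[0]-c*d[1],-d[2])]);tw.append(round(-float(dy)/n,4))
    print("dp",json.dumps(dps));print("twist",json.dumps(tw))
E
python3 -c "
from h import *
plan([.6,.03,.37],1.6,20)"
```

```text
pos [ 0.2439 -0.6293  0.2503] yaw 0.3698 F [0.1 0.3 0.4] w 0.0853 t 2.4 tot dyaw 1.23
dp [[0.0285, -0.0243, -0.006], [0.03, -0.0225, -0.006], [0.0313, -0.0206, -0.006], [0.0325, -0.0187, -0.006], [0.0336, -0.0166, -0.006], [0.0345, -0.0145, -0.006], [0.0354, -0.0124, -0.006], [0.0361, -0.0102, -0.006], [0.0366, -0.0079, -0.006], [0.037, -0.0057, -0.006], [0.0373, -0.0034, -0.006], [0.0375, -0.0011, -0.006], [0.0374, 0.0012, -0.006], [0.0373, 0.0035, -0.006], [0.037, 0.0058, -0.006], [0.0366, 0.0081, -0.006], [0.036, 0.0103, -0.006], [0.0353, 0.0125, -0.006], [0.0345, 0.0146, -0.006], [0.0335, 0.0167, -0.006]]
twist [-0.0615, -0.0615, -0.0615, -0.0615, -0.0615, -0.0615, -0.0615, -0.0615, -0.0615, -0.0615, -0.0615, -0.0615, -0.0615, -0.0615, -0.0615, -0.0615, -0.0615, -0.0615, -0.0615, -0.0615]
```

Request:
step_arm(
  dp=[
    [0.0285,-0.0245,-0.006],
    [0.03,-0.0225,-0.006],
    [0.031,-0.0205,-0.006],
    [0.0325,-0.0185,-0.006],
    [0.0335,-0.0165,-0.006],
    [0.0345,-0.0145,-0.006],
    [0.0355,-0.0125,-0.006],
    [0.036,-0.01,-0.006],
    [0.0365,-0.008,-0.006],
    [0.037,-0.0055,-0.006],
  ],
  twist=[-0.0615,-0.0615,-0.0615,-0.0615,-0.0615,-0.0615,-0.0615,-0.0615,-0.0615,-0.0615],
  claw=[0.085,0.085,0.085,0.085,0.085,0.085,0.085,0.085,0.085,0.085],
)

```text
t: 3.4
position: [0.4216, -0.2907, 0.3112]
eef_rot: [0.001, 0.878, 0.479, -0.001]
contact_force: [-0.2, -0.6, -0.2]
width: 0.0853
```

```bash
python3 -c "
from h import *
plan([.6,.03,.37],1.6,12)"
```

```text
pos [ 0.4216 -0.2907  0.3112] yaw 0.9997 F [-0.2 -0.6 -0.2] w 0.0853 t 3.4 tot dyaw 0.6
dp [[0.0305, -0.0019, -0.0049], [0.0306, -0.0004, -0.0049], [0.0306, 0.0011, -0.0049], [0.0305, 0.0026, -0.0049], [0.0303, 0.0042, -0.0049], [0.03, 0.0057, -0.0049], [0.0297, 0.0072, -0.0049], [0.0293, 0.0086, -0.0049], [0.0289, 0.0101, -0.0049], [0.0283, 0.0115, -0.0049], [0.0277, 0.0129, -0.0049], [0.027, 0.0143, -0.0049]]
twist [-0.05, -0.05, -0.05, -0.05, -0.05, -0.05, -0.05, -0.05, -0.05, -0.05, -0.05, -0.05]
```

Tracking is good.

Request:
step_arm(
  dp=[
    [0.0305,-0.002,-0.005],
    [0.0305,-0.0005,-0.005],
    [0.0305,0.001,-0.005],
    [0.0305,0.0025,-0.005],
    [0.0305,0.004,-0.005],
    [0.03,0.0055,-0.005],
    [0.0295,0.007,-0.005],
    [0.0295,0.0085,-0.005],
    [0.029,0.01,-0.005],
    [0.0285,0.0115,-0.005],
    [0.0275,0.013,-0.005],
    [0.027,0.0145,-0.005],
  ],
  twist=[-0.05,-0.05,-0.05,-0.05,-0.05,-0.05,-0.05,-0.05,-0.05,-0.05,-0.05,-0.05],
  claw=[0.085,0.085,0.085,0.085,0.085,0.085,0.085,0.085,0.085,0.085,0.085,0.085],
)

```text
t: 4.6
position: [0.6006, 0.0481, 0.3756]
eef_rot: [0.003, 0.687, 0.726, -0.001]
contact_force: [-0.2, -0.6, -0.5]
width: 0.0849
```

Run:
```python
from h import *
W=viewer.camera("wrist");print(W["shot"])
cv2.imwrite("pics/w1.png",cv2.resize(W["pixels"],(768,576),interpolation=cv2.INTER_CUBIC)[:,:,::-1])
for n in ["slot_home","slot_mouth","shoe_under","wheel_center","handle_mid","blank_mid"]:
    r=search_frame(W,n)
    print(n,[(np.round(d["centre"],1).tolist(),round(d["score"],2)) for d in r[:4]])
np.savez("W1.npz",**W)
```

```text
9
slot_home [([200.7, 53.4], 0.82)]
slot_mouth [([201.2, 56.0], 0.59)]
shoe_under [([187.6, 66.2], 0.75)]
wheel_center [([187.5, 36.2], 0.81)]
handle_mid [([246.7, 15.9], 0.94)]
blank_mid [([248.4, 288.1], 0.68), ([6.5, 311.9], 0.48)]
```

View pics/w1.png

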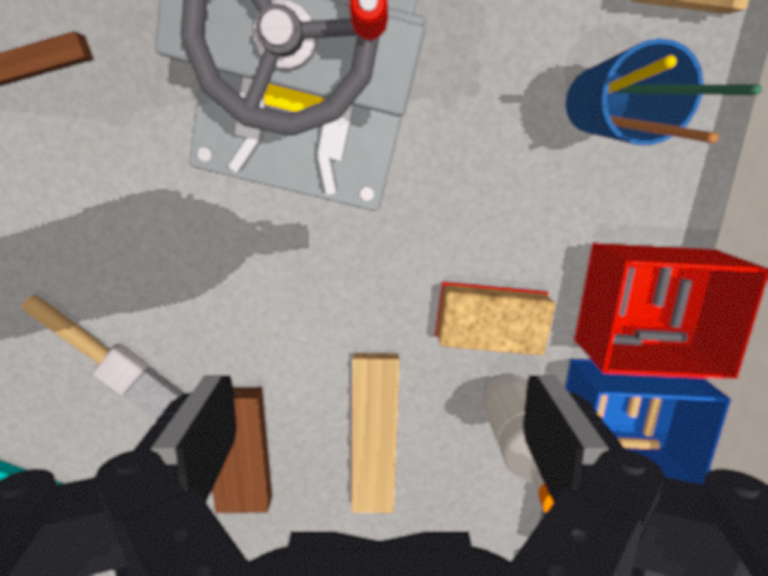

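```bash
python3 -c "
from h import *
plan([.56,.12,.38],1.36,4)"
```

```text
pos [0.5999 0.046  0.3751] yaw 1.6223 F [-0.6 -0.3 -0.1] w 0.0849 t 4.95 tot dyaw -0.262
dp [[0.019, -0.009, -0.0012], [0.0184, -0.0102, -0.0012], [0.0177, -0.0114, -0.0012], [0.0169, -0.0126, -0.0012]]
twist [0.0656, 0.0656, 0.0656, 0.0656]
```

Request:
step_arm(
  dp=[
    [0.019,-0.009,-0.001],
    [0.0185,-0.01,-0.001],
    [0.0175,-0.0115,-0.001],
    [0.017,-0.0125,-0.001],
    [0,0,0],
  ],
  twist=[0.0656,0.0656,0.0656,0.0656,0],
  claw=[0.085,0.085,0.085,0.085,0.085],
)

```text
t: 5.45
position: [0.5587, 0.1167, 0.3786]
eef_rot: [0.004, 0.784, 0.62, -0.001]
contact_force: [-0.4, 1.1, 0.1]
width: 0.0849
```

Run:
```python
from h import *
W=viewer.camera("wrist");print(W["shot"])
cv2.imwrite("pics/w2.png",cv2.resize(W["pixels"],(768,576),interpolation=cv2.INTER_CUBIC)[:,:,::-1])
W1=dict(np.load("W1.npz"))
for n in ["slot_home","slot_mouth","shoe_under","wheel_center","handle_mid","blank_mid"]:
    r=search_frame(W,n)
    print(n,[(np.round(d["centre"],1).tolist(),round(d["score"],2)) for d in r[:4]])
for n,uv in dict(slot_home=(200.7,53.4),slot_mouth=(201.2,56.0),shoe_under=(187.6,66.2),handle_mid=(246.7,15.9)).items():
    r=search_frame(W,n)
    if r: print(n,tri([(W1,uv),(W,r[0]["centre"])]))
np.savez("W2.npz",**W)
```

```text
10
slot_home [([219.2, 96.0], 0.61), ([320.8, 306.8], 0.28)]
slot_mouth [([222.8, 92.5], 0.84)]
shoe_under [([224.9, 135.4], 0.65)]
wheel_center [([422.4, 285.5], 0.71), ([209.7, 102.5], 0.57)]
handle_mid []
blank_mid [([320.3, 308.8], 0.81)]
slot_home (array([ 0.50055061,  0.18005555, -0.19579304]), [np.float64(0.007625785058983827), np.float64(0.007625785058983934)])
slot_mouth (array([ 0.50584416,  0.18006692, -0.19241592]), [np.float64(0.013529909729726402), np.float64(0.013529909729726477)])
shoe_under (array([0.52814011, 0.14137671, 0.1120593 ]), [np.float64(0.004033479399978743), np.float64(0.004033479399978962)])
```

View pics/w2.png

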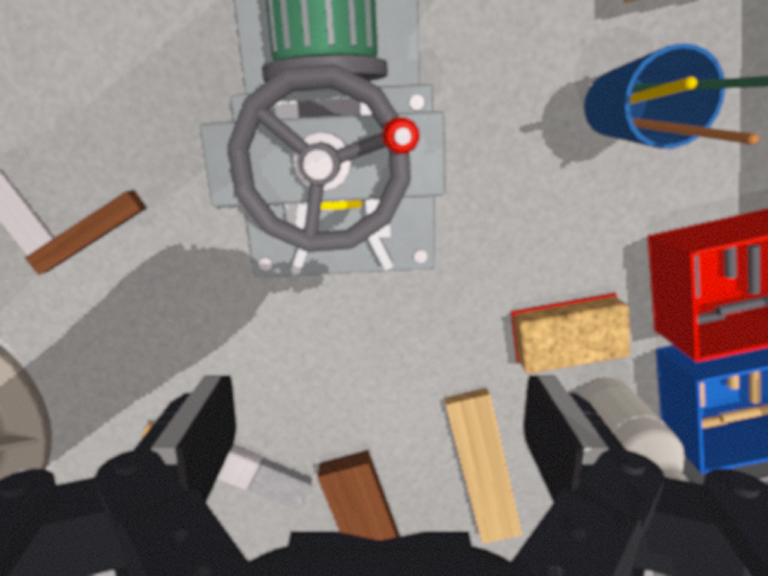

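Run:
```python
from h import *
W=dict(np.load("W2.npz"))
# rim mask: dark ring segmentation
im=cv2.resize(W["pixels"],None,fx=4,fy=4,interpolation=cv2.INTER_CUBIC)
cv2.imwrite("pics/w2z.png",im[120:820,500:1280][:, :, ::-1][:600*2,:800])
k=1/1.5
def P(u,v,z): return onz(W,((u+.5)*k-.5,(v+.5)*k-.5),z)
wc=P(319.5,157.5,.158);print("wheel",wc.round(4))
print("hub",P(319,163,.17).round(4))
a,b=P(252,276,.03),P(434,268,.03);print("bed front",a.round(4),b.round(4),"w",np.linalg.norm(a-b))
d=(b-a)/np.linalg.norm(b-a);print("slot yaw from bed",np.arctan2(d[0],-d[1]) , np.arctan2(d[1],d[0])+np.pi/2)
mid=(a+b)/2
c=P(213,206,.13);e=P(443,194,.13);print("bridge front",c.round(4),e.round(4),np.linalg.norm(c-e),np.arctan2((e-c)[1],(e-c)[0])+np.pi/2,((c+e)/2).round(4))
c2=P(202,126,.13);e2=P(443,113,.13);print("bridge back",np.linalg.norm(c2-e2),np.arctan2((e2-c2)[1],(e2-c2)[0])+np.pi/2,((c2+e2)/2).round(4))
v=wc-mid;print("front mid",mid.round(4),"dist",np.linalg.norm(v[:2]),"yaw",np.arctan2(v[1],v[0]))
h=P(402,135,.215);print("handle top",h.round(4),np.linalg.norm((h-wc)[:2]))
```

```text
wheel [0.5329 0.1811 0.158 ]
hub [0.5331 0.1782 0.17  ]
bed front [0.4228 0.0833 0.03  ] [0.5987 0.0498 0.03  ] w 0.17905193521038215
slot yaw from bed 1.3822716641523647 1.3822716641523645
bridge front [0.4434 0.1648 0.13  ] [0.6112 0.134  0.13  ] 0.1706172586692837 1.389255097977527 [0.5273 0.1494 0.13  ]
bridge back 0.17046732702583056 1.3893722815829745 [0.5383 0.2049 0.13  ]
front mid [0.5107 0.0666 0.03  ] dist 0.11666038536492271 yaw 1.379520553011257
handle top [0.5871 0.184  0.215 ] 0.05424685305665806
```

View pics/w2z.png

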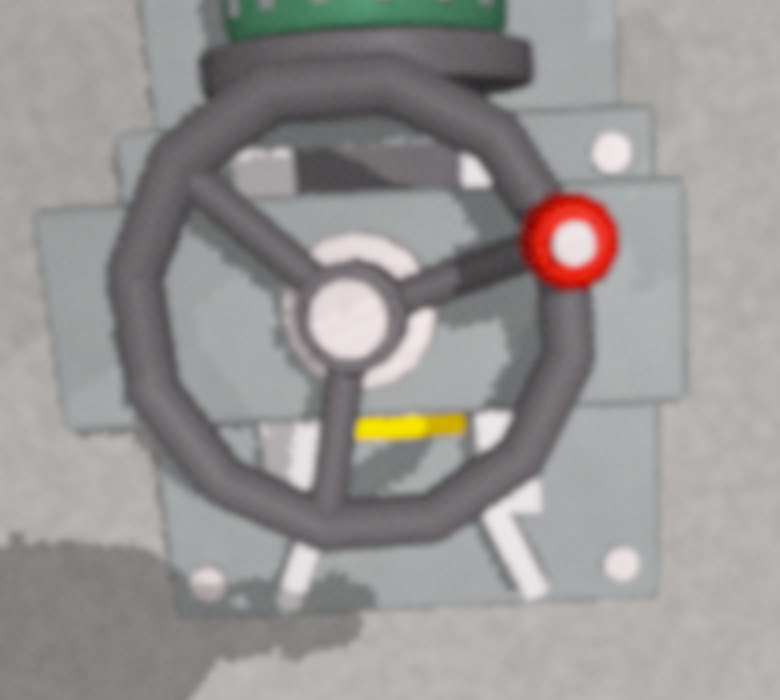

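Run:
```python
from h import *
W1=dict(np.load("W1.npz"));W2=dict(np.load("W2.npz"))
k=1/1.5
C={0:[(352,354),(398,354),(395,513),(352,513)],1:[(445,399),(488,390),(521,535),(478,543)]}
for i,W in enumerate((W1,W2)):
    X=np.array([onz(W,((u+.5)*k-.5,(v+.5)*k-.5),.018) for u,v in C[i]])
    m=X.mean(0);a=(X[0]+X[1]-X[2]-X[3])/2;print(m.round(4),np.linalg.norm(a),np.linalg.norm(X[1]-X[0]),np.arctan2(a[1],a[0]))
# height by triangulation of corners
for j in range(4):
    X,e=tri([(W,((C[i][j][0]+.5)*k-.5,(C[i][j][1]+.5)*k-.5)) for i,W in enumerate((W1,W2))]);print(X.round(4),np.round(e,4)[0])
print(W1["shot"])
for W in (W1,W2):
  W["shot"]=int(W["shot"])
  try:
    for d in masks_of(W,"blank_mid")[:2]:
        if d["mask"].sum()<1000: continue
        b=fitbox([(W,d["mask"].astype(np.float32))],(.61,-.21,[1.4,1.6]),.2,.05,0,.018);print(d["centre"],d["score"],b.x,b.fun,d["mask"].sum())
  except Exception as ex: print(ex)
```

```text
[ 0.609  -0.2066  0.018 ] 0.20605540034889414 0.04856963592696856 1.614270261248654
[ 0.6072 -0.2053  0.018 ] 0.20469333890215516 0.04777039164041232 1.5884452027806948
[ 0.5808 -0.1092  0.0084] 0.0009
[ 0.6285 -0.0998  0.0233] 0.0002
[ 0.6385 -0.3201  0.0055] 0.0016
[ 0.5854 -0.3499 -0.0241] 0.0022
9
[249.9, 287.4] 0.68 [ 0.60814319 -0.20884526  1.59735652] 107.8125 3224
[199.7, 56.1] 0.24 [ 0.74037037 -0.62185185  2.58518519] 19125.0 19125
[323.1, 309.8] 0.93 [ 0.60814134 -0.20979673  1.60175733] 128.875 2890
[418.6, 283.0] 0.22 [ 0.53488188 -0.48915409  2.49125133] 1969.0 1969
```

```bash
python3 -c "
from h import *
plan([.610,-.278,.13],1.60,12)"
```

```text
pos [0.56   0.1148 0.378 ] yaw 1.3389 F [-0.5  0.3  0.2] w 0.0849 t 6.1 tot dyaw 0.261
dp [[-0.0309, 0.0116, 0.0207], [-0.0311, 0.0109, 0.0207], [-0.0314, 0.0102, 0.0207], [-0.0316, 0.0095, 0.0207], [-0.0318, 0.0088, 0.0207], [-0.032, 0.0082, 0.0207], [-0.0321, 0.0075, 0.0207], [-0.0323, 0.0068, 0.0207], [-0.0324, 0.006, 0.0207], [-0.0326, 0.0053, 0.0207], [-0.0327, 0.0046, 0.0207], [-0.0328, 0.0039, 0.0207]]
twist [-0.0218, -0.0218, -0.0218, -0.0218, -0.0218, -0.0218, -0.0218, -0.0218, -0.0218, -0.0218, -0.0218, -0.0218]
```

Request:
step_arm(
  dp=[
    [-0.031,0.0115,0.0205],
    [-0.031,0.011,0.0205],
    [-0.0315,0.01,0.0205],
    [-0.0315,0.0095,0.0205],
    [-0.032,0.009,0.0205],
    [-0.032,0.008,0.0205],
    [-0.032,0.0075,0.0205],
    [-0.0325,0.007,0.0205],
    [-0.0325,0.006,0.0205],
    [-0.0325,0.0055,0.0205],
    [-0.0325,0.0045,0.0205],
    [-0.033,0.004,0.0205],
  ],
  twist=[-0.022,-0.022,-0.022,-0.022,-0.022,-0.022,-0.022,-0.022,-0.022,-0.022,-0.022,-0.022],
  claw=[0.085,0.085,0.085,0.085,0.085,0.085,0.085,0.085,0.085,0.085,0.085,0.085],
)

```text
t: 7.3
position: [0.6196, -0.2881, 0.1296]
eef_rot: [0.006, 0.688, 0.726, 0.001]
contact_force: [0.3, -0.2, 1.1]
width: 0.085
```

Run:
```python
from h import *
plan([.610,-.278,.024],1.60,5)
W=viewer.camera("wrist")
cv2.imwrite("pics/w3.png",cv2.resize(W["pixels"],(768,576),interpolation=cv2.INTER_CUBIC)[:,:,::-1])
for d in masks_of(W,"blank_mid")[:2]:
    print(d["centre"],d["score"],d["mask"].sum())
    b=fitbox([(W,d["mask"].astype(np.float32))],(.608,-.208,[1.6]),.2,.05,0,.018);print(b.x,b.fun)
```

```text
pos [ 0.6196 -0.2881  0.1296] yaw 1.6245 F [ 0.3 -0.2  1.1] w 0.085 t 7.3 tot dyaw -0.024
dp [[0.0021, -0.0018, 0.0211], [0.0021, -0.0018, 0.0211], [0.0021, -0.0018, 0.0211], [0.0021, -0.0018, 0.0211], [0.0021, -0.0018, 0.0211]]
twist [0.0049, 0.0049, 0.0049, 0.0049, 0.0049]
[241.6, 104.5] 0.94 15794
[ 0.60861372 -0.20846465  1.60178622] 259.5625
```

View pics/w3.png

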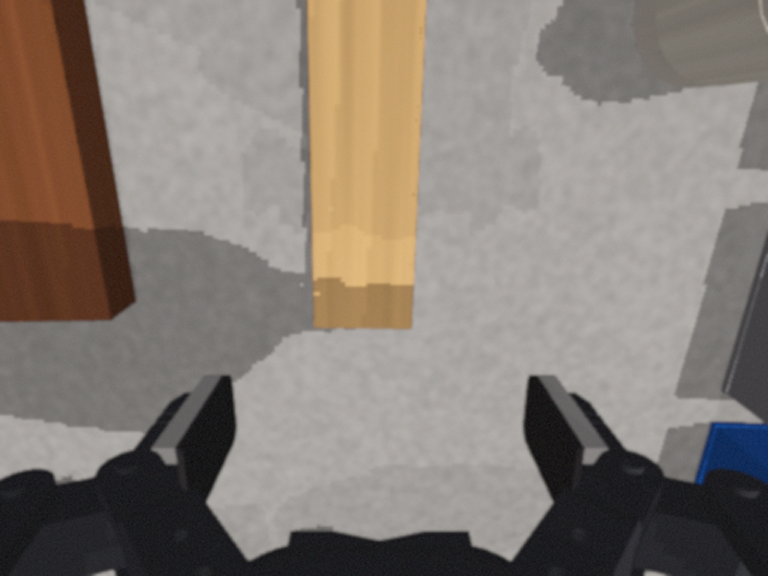

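Run:
```python
from h import *
W=viewer.camera("wrist")
s,p,y=pose();q=s["eef_rot"];M=R.from_quat([q[1],q[2],q[3],q[0]]).as_matrix()
cv2.imwrite("pics/f.png",cv2.resize(W["pixels"][235:345,60:440],None,fx=2,fy=2,interpolation=cv2.INTER_CUBIC)[:,:,::-1])
for u,v,Y in [(232,378,-.0425),(528,378,.0425),(207,500,-.0425),(235,408,-.0425),(204,376,-.0425)]:
    o,d=ray(W,((u+.5)/1.5-.5,(v+.5)/1.5-.5)); o=M.T@(o-p);d=M.T@d
    print(u,v,(o+d*(Y-o[1])/d[1]).round(4))
print(s["t"])
```

```text
232 378 [ 0.009  -0.0425  0.0003]
528 378 [0.0019 0.0425 0.0136]
207 500 [-0.0088 -0.0425 -0.0259]
235 408 [-0.0003 -0.0425  0.0003]
204 376 [ 0.0197 -0.0425 -0.019 ]
7.45
```

View pics/f.png

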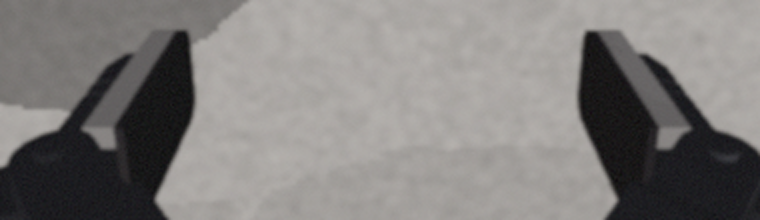

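```bash
python3 -c "
from h import *
plan([.6105,-.2785,.0195],1.602,6)"
```

```text
pos [ 0.6181 -0.2893  0.1283] yaw 1.6198 F [0.1 0.7 0.2] w 0.0852 t 7.45 tot dyaw -0.018
dp [[0.0019, -0.0012, 0.0181], [0.0019, -0.0012, 0.0181], [0.0019, -0.0012, 0.0181], [0.0019, -0.0012, 0.0181], [0.0019, -0.0012, 0.0181], [0.0018, -0.0012, 0.0181]]
twist [0.003, 0.003, 0.003, 0.003, 0.003, 0.003]
```

Request:
step_arm(
  dp=[
    [0.0025,-0.002,0.018],
    [0.0025,-0.002,0.018],
    [0.002,-0.001,0.018],
    [0.002,-0.001,0.018],
    [0.002,-0.001,0.015],
    [0.0,0.0,0.01],
  ],
  twist=[0.003,0.003,0.003,0.003,0.003,0.003],
  claw=[0.085,0.085,0.085,0.085,0.085,0.085],
)

```text
t: 8.05
position: [0.6152, -0.275, 0.032]
eef_rot: [0.007, 0.695, 0.719, 0.003]
contact_force: [0.5, 0.0, 0.9]
width: 0.0851
```

```bash
python3 -c "
from h import *
plan([.6105,-.2785,.0195],1.602,2)"
```

```text
pos [ 0.6152 -0.275   0.032 ] yaw 1.6041 F [0.5 0.  0.9] w 0.0851 t 8.05 tot dyaw -0.002
dp [[-0.0017, -0.0024, 0.0062], [-0.0017, -0.0024, 0.0062]]
twist [0.0011, 0.0011]
```

Request:
step_arm(
  dp=[
    [-0.002,-0.0025,0.006],
    [-0.001,-0.0025,0.0065],
    [0,0,0.001],
  ],
  twist=[0,0,0],
  claw=[0.085,0.085,0.085],
)

```text
t: 8.35
position: [0.6104, -0.2779, 0.0173]
eef_rot: [0.007, 0.695, 0.719, 0.003]
contact_force: [-0.3, -0.6, 0.2]
width: 0.0852
```

Run:
```python
from h import *
plan([.6105,-.2785,.0195],1.602,1)
W=viewer.camera("wrist")
cv2.imwrite("pics/w4.png",W["pixels"][:,:,::-1])
```

```text
pos [ 0.6104 -0.2779  0.0173] yaw 1.6049 F [-0.3 -0.6  0.2] w 0.0852 t 8.35 tot dyaw -0.003
dp [[-0.0006, 0.0001, -0.0022]]
twist [0.0029]
```

View pics/w4.png

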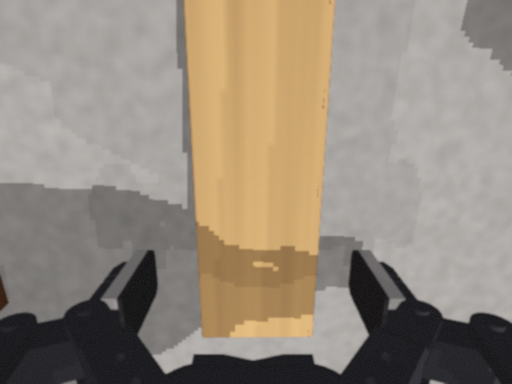

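The board is centred between the jaws, with its rear end at about row 337. I'll raise the tool 1 mm and close.

Request:
step_arm(
  dp=[
    [0,0,-0.0015],
    [0,0,0],
    [0,0,0],
    [0,0,0],
    [0,0,0],
    [0,0,0],
    [0,0,0],
    [0,0,0],
  ],
  twist=[0,0,0,0,0,0,0,0],
  claw=[0.045,0.045,0.04,0.04,0.04,0.04,0.04,0.04],
  grip_force=60,
)

```text
t: 9.2
position: [0.6118, -0.2786, 0.0216]
eef_rot: [0.009, 0.695, 0.719, 0.004]
contact_force: [0.2, -0.9, -1.5]
width: 0.0484
```

Run:
```python
from h import *
plan([.6105,-.2785,.0195],1.602,1)
```

```text
pos [ 0.6118 -0.2786  0.0216] yaw 1.6043 F [ 0.2 -0.9 -1.5] w 0.0484 t 9.2 tot dyaw -0.002
dp [[0.0002, -0.0013, 0.0021]]
twist [0.0023]
```

```bash
cat >> h.py <<'E'
def tilt():
    s,p,y=pose();q=s["eef_rot"];M=R.from_quat([q[1],q[2],q[3],q[0]]).as_matrix()
    print("tool x axis",M[:,0].round(4),"tool z",M[:,2].round(4))
E
python3 - <<'E'
from h import *
tilt()
plan([.6118,-.2786,.12],1.604,4)
E
```

```text
tool x axis [-0.0335  0.9994 -0.0076] tool z [ 0.0182 -0.007  -0.9998]
pos [ 0.6118 -0.2786  0.0216] yaw 1.6043 F [ 0.2 -0.9 -1.5] w 0.0484 t 9.2 tot dyaw -0.0
dp [[0.0, -0.0, -0.0246], [0.0, -0.0, -0.0246], [0.0, -0.0, -0.0246], [0.0, -0.0, -0.0246]]
twist [0.0001, 0.0001, 0.0001, 0.0001]
```

Request:
step_arm(
  dp=[
    [0,0,-0.02],
    [0,0,-0.025],
    [0,0,-0.025],
    [0,0,-0.02],
  ],
  twist=[0,0,0,0],
  claw=[0.04,0.04,0.04,0.04],
)

```text
t: 9.6
position: [0.608, -0.277, 0.1103]
eef_rot: [0.006, 0.695, 0.719, 0.003]
contact_force: [0.0, -0.3, -1.9]
width: 0.0487
```

```bash
python3 - <<'E'
import re
s=open("h.py").read()
s=s.replace("""        c,sn=np.cos(y),np.sin(y)
        dps.append([round(float(v),4) for v in (c*d[0]+sn*d[1],sn*d[0]-c*d[1],-d[2])])""","""        q=s["eef_rot"];M=R.from_euler("z",y-y0).as_matrix()@R.from_quat([q[1],q[2],q[3],q[0]]).as_matrix()
        dps.append([round(float(v),4) for v in M.T@d])""")
open("h.py","w").write(s)
E
python3 - <<'E'
from h import *
tilt()
plan([.4778,-.1102,.11],1.384,10)
W=viewer.camera("wrist")
cv2.imwrite("pics/w5.png",W["pixels"][:,:,::-1])
E
```

```text
tool x axis [-0.034   0.9994 -0.0045] tool z [ 0.0118 -0.0041 -0.9999]
pos [ 0.608  -0.277   0.1103] yaw 1.6048 F [ 0.  -0.3 -1.9] w 0.0487 t 9.6 tot dyaw -0.221
dp [[0.0171, -0.0124, -0.0002], [0.0168, -0.0128, -0.0002], [0.0165, -0.0132, -0.0002], [0.0163, -0.0135, -0.0002], [0.016, -0.0139, -0.0002], [0.0156, -0.0143, -0.0002], [0.0153, -0.0146, -0.0002], [0.015, -0.0149, -0.0002], [0.0147, -0.0153, -0.0002], [0.0143, -0.0156, -0.0002]]
twist [0.0221, 0.0221, 0.0221, 0.0221, 0.0221, 0.0221, 0.0221, 0.0221, 0.0221, 0.0221]
```

View pics/w5.png

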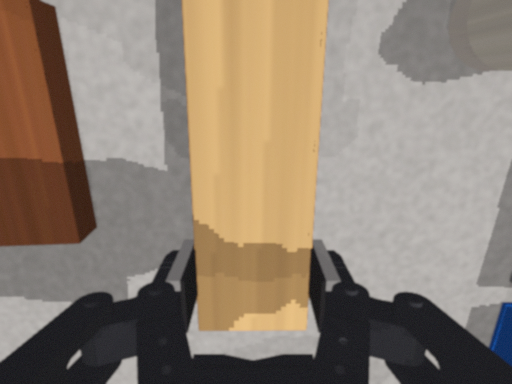

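The board is held level between the pads (rows 245–330) and has been lifted. Next I carry it to the front of the slot.

Request:
step_arm(
  dp=[
    [0.017,-0.0125,0],
    [0.017,-0.013,0],
    [0.0165,-0.013,0],
    [0.0165,-0.0135,0],
    [0.016,-0.014,0],
    [0.0155,-0.0145,0],
    [0.0155,-0.0145,0],
    [0.015,-0.015,0],
    [0.0145,-0.0155,0],
    [0.0145,-0.0155,0],
    [0,0,0],
  ],
  twist=[0.022,0.022,0.022,0.022,0.022,0.022,0.022,0.022,0.022,0.022,0],
  claw=[0.04,0.04,0.04,0.04,0.04,0.04,0.04,0.04,0.04,0.04,0.04],
)

```text
t: 10.75
position: [0.4743, -0.1046, 0.1108]
eef_rot: [0.009, 0.773, 0.634, 0.005]
contact_force: [-1.1, 0.5, -2.4]
width: 0.0484
```

Run:
```python
from h import *
tilt()
plan([.4778,-.1102,.062],1.384,3)
for c in("wrist","side","scene"):
    W=viewer.camera(c); np.savez(f"{c}6.npz",**W)
    cv2.imwrite(f"pics/{c}6.png",W["pixels"][:,:,::-1])
```

```text
tool x axis [ 0.1953  0.9807 -0.0038] tool z [ 0.0184 -0.0075 -0.9998]
pos [ 0.4743 -0.1046  0.1108] yaw 1.3743 F [-1.1  0.5 -2.4] w 0.0484 t 10.75 tot dyaw 0.01
dp [[-0.0015, 0.0012, 0.0163], [-0.0015, 0.0012, 0.0163], [-0.0016, 0.0012, 0.0163]]
twist [-0.0032, -0.0032, -0.0032]
```

View pics/wrist6.png

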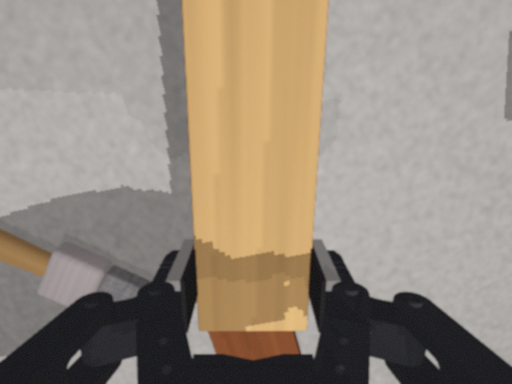

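View pics/side6.png

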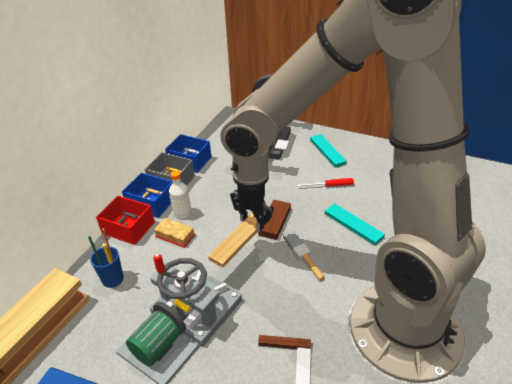

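Request:
step_arm(
  dp=[
    [-0.003,0.0015,0.018],
    [-0.002,0.0015,0.018],
    [0,0.0005,0.018],
    [0,0,0],
  ],
  twist=[-0.005,-0.005,0,0],
  claw=[0.04,0.04,0.04,0.04],
)

```text
t: 11.3
position: [0.4828, -0.1162, 0.0561]
eef_rot: [0.011, 0.771, 0.637, 0.006]
contact_force: [0.1, -0.4, -1.2]
width: 0.0486
```

```bash
cat >> h.py <<'E'
MO=np.array([.5187,.106]);YS=1.384
def slot():
    s,p,y=pose();d=np.array([np.cos(YS),np.sin(YS)]);n=np.array([-d[1],d[0]]);v=p[:2]-MO
    f=np.array(s["contact_force"])
    print("t",s["t"],"slot x %.4f y %.4f z %.4f yawerr %.4f"%(v@d,v@n,p[2],y-YS),"F slot x %.1f y %.1f z %.1f"%(f[:2]@d,f[:2]@n,f[2]),"w",round(float(s["width"]),4))
E
python3 - <<'E'
from h import *
tilt();slot()
S=viewer.camera("side")
cv2.imwrite("pics/side7.png",cv2.resize(S["pixels"][200:340,130:310],None,fx=4,fy=4,interpolation=cv2.INTER_CUBIC)[:,:,::-1])
d=np.array([np.cos(YS),np.sin(YS)])
print(proj(S,[[*MO,.03],[*(MO-.04*d),.03],[*(MO+.045*d),.13]]).round(1))
S=viewer.camera("scene")
cv2.imwrite("pics/scene7.png",cv2.resize(S["pixels"][180:330,190:370],None,fx=4,fy=4,interpolation=cv2.INTER_CUBIC)[:,:,::-1])
E
```

```text
tool x axis [ 0.1887  0.982  -0.0045] tool z [ 0.0233 -0.009  -0.9997]
t 11.3 slot x -0.2250 y -0.0060 z 0.0561 yawerr -0.0031 F slot x -0.3 y -0.2 z -1.2 w 0.0486
[[205.8 288.7]
 [215.  278.8]
 [190.3 276.5]]
```

View pics/side7.png

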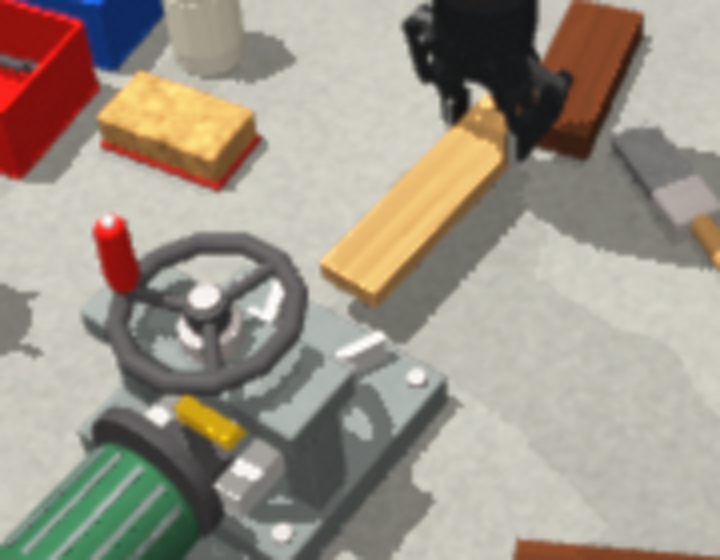

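View pics/scene7.png

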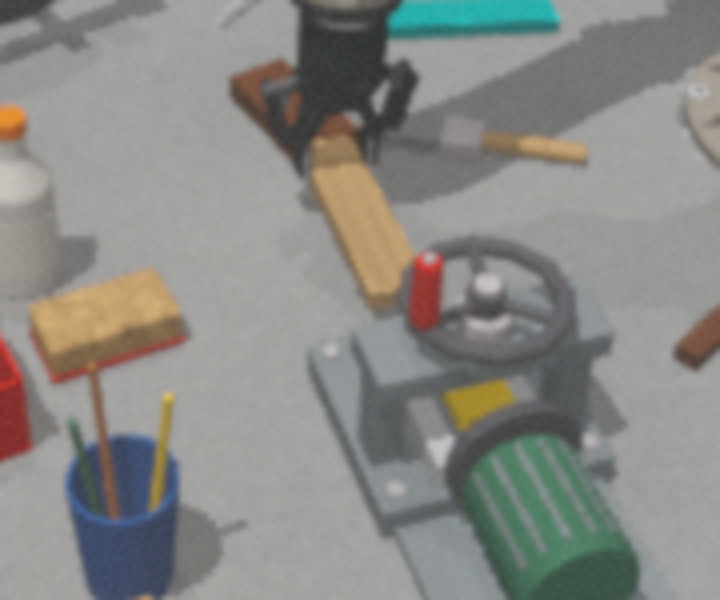

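Request:
step_arm(
  dp=[
    [0.01,-0.003,0],
    [0.012,-0.003,0],
    [0.012,0,0],
    [0.01,0,0],
    [0,0,0],
  ],
  twist=[-0.003,0,0,0,0],
  claw=[0.04,0.04,0.04,0.04,0.04],
)

```text
t: 11.9
position: [0.4879, -0.0672, 0.0606]
eef_rot: [0.013, 0.77, 0.638, 0.008]
contact_force: [-0.3, -0.8, -1.6]
width: 0.0483
```

Run:
```python
from h import *
tilt();slot()
S=viewer.camera("side")
cv2.imwrite("pics/side8.png",cv2.resize(S["pixels"][200:340,130:310],None,fx=4,fy=4,interpolation=cv2.INTER_CUBIC)[:,:,::-1])
```

```text
tool x axis [ 0.185   0.9827 -0.004 ] tool z [ 0.0301 -0.0098 -0.9995]
t 11.9 slot x -0.1759 y -0.0019 z 0.0606 yawerr 0.0008 F slot x -0.8 y 0.1 z -1.6 w 0.0483
```

View pics/side8.png

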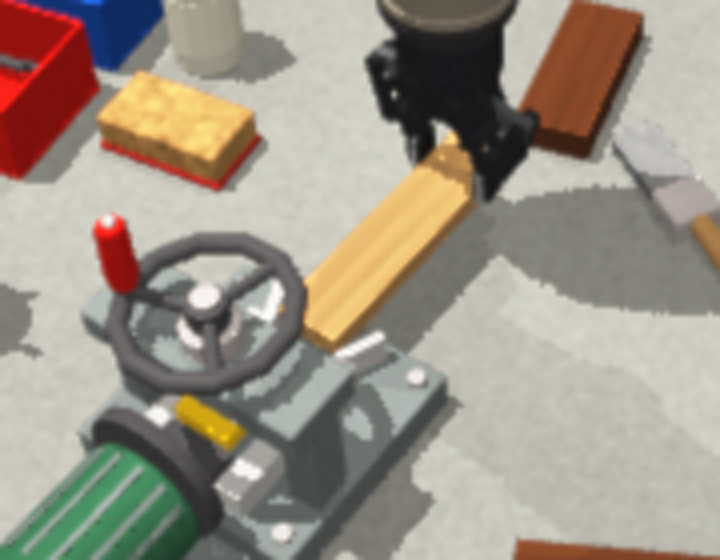

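Request:
step_arm(
  dp=[
    [0,-0.001,0.005],
    [0.008,-0.001,0.004],
    [0.01,0,0.001],
    [0.01,0,0.001],
    [0.01,0,0.001],
    [0,0,0],
  ],
  twist=[0,0,0,0,0,0],
  claw=[0.04,0.04,0.04,0.04,0.04,0.04],
)

```text
t: 12.55
position: [0.4942, -0.028, 0.0474]
eef_rot: [0.014, 0.77, 0.637, 0.008]
contact_force: [-0.7, 1.6, 5.0]
width: 0.0483
```

Run:
```python
from h import *
tilt();slot()
S=viewer.camera("side")
cv2.imwrite("pics/side9.png",cv2.resize(S["pixels"][200:340,130:310],None,fx=4,fy=4,interpolation=cv2.INTER_CUBIC)[:,:,::-1])
S=viewer.camera("wrist")
cv2.imwrite("pics/wrist9.png",S["pixels"][:,:,::-1])
```

```text
tool x axis [ 0.1875  0.9823 -0.0049] tool z [ 0.0305 -0.0108 -0.9995]
t 12.55 slot x -0.1362 y -0.0008 z 0.0474 yawerr -0.0018 F slot x 1.4 y 1.0 z 5.0 w 0.0483
```

View pics/side9.png

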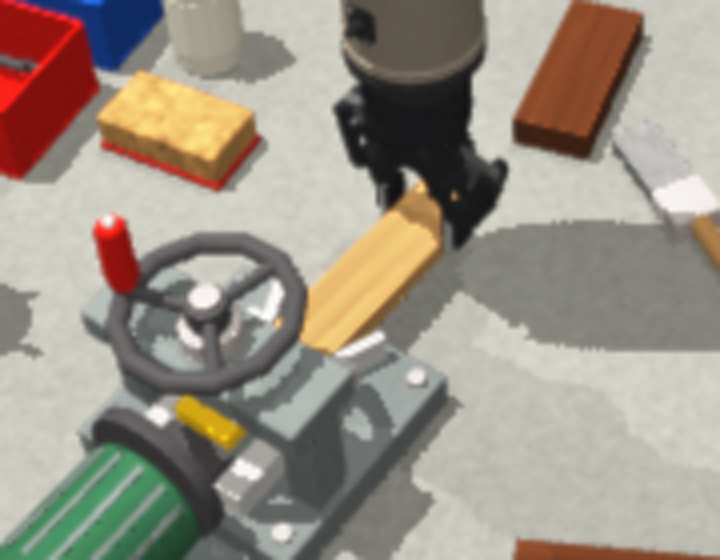

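View pics/wrist9.png

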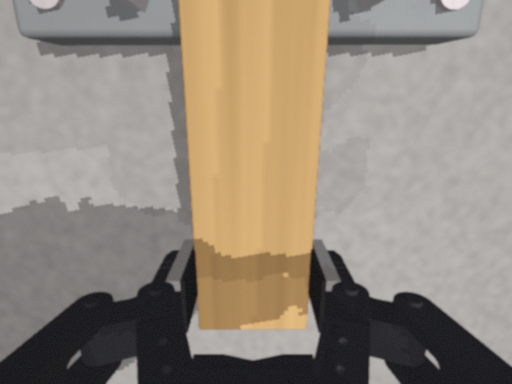

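Request:
step_arm(
  dp=[
    [0,0,-0.003],
    [0.008,-0.0005,-0.0005],
    [0.01,0,0],
    [0.01,0,0],
    [0,0,0],
  ],
  twist=[0,0,0,0,0],
  claw=[0.04,0.04,0.04,0.04,0.04],
)

```text
t: 13.15
position: [0.4995, 0.0046, 0.051]
eef_rot: [0.014, 0.77, 0.638, 0.009]
contact_force: [0.0, 0.2, -1.5]
width: 0.0482
```

Run:
```python
from h import *
tilt();slot()
```

```text
tool x axis [ 0.1856  0.9826 -0.0037] tool z [ 0.0308 -0.0096 -0.9995]
t 13.15 slot x -0.1032 y 0.0001 z 0.0510 yawerr 0.0002 F slot x 0.2 y 0.0 z -1.5 w 0.0482
```

Request:
step_arm(
  dp=[
    [0.008,0,0],
    [0.008,0,0],
    [0.008,0,0],
    [0,0,0],
  ],
  twist=[0,0,0,0],
  claw=[0.04,0.04,0.04,0.04],
)

```text
t: 13.55
position: [0.5042, 0.0308, 0.0507]
eef_rot: [0.013, 0.77, 0.638, 0.009]
contact_force: [0.7, 0.5, -1.0]
width: 0.0483
```

Run:
```python
from h import *
tilt();slot()
```

```text
tool x axis [ 0.1849  0.9827 -0.0038] tool z [ 0.0304 -0.0095 -0.9995]
t 13.55 slot x -0.0766 y 0.0003 z 0.0507 yawerr 0.0008 F slot x 0.6 y -0.6 z -1.0 w 0.0483
```

Request:
step_arm(
  dp=[
    [0.004,0,0],
    [0.003,0,0],
    [0.002,0,0],
  ],
  twist=[0,0,0],
  claw=[0.04,0.04,0.04],
)

```text
t: 13.85
position: [0.5054, 0.0365, 0.0506]
eef_rot: [0.014, 0.77, 0.637, 0.006]
contact_force: [-2.0, -16.6, 7.0]
width: 0.0484
```

Run:
```python
from h import *
slot()
```

```text
t 13.85 slot x -0.0707 y 0.0002 z 0.0506 yawerr -0.0017 F slot x -16.7 y -1.1 z 7.0 w 0.0484
```

Request:
step_arm(
  dp=[
    [0,0,0],
    [0,0,0],
    [0,0,0],
    [0,0,0],
    [0,0,0],
  ],
  twist=[0,0,0,0,0],
  claw=[0.06,0.075,0.085,0.085,0.085],
)

```text
t: 14.35
position: [0.5056, 0.0364, 0.0508]
eef_rot: [0.015, 0.771, 0.637, 0.007]
contact_force: [0.0, -0.5, -0.3]
width: 0.0849
```

Run:
```python
from h import *
slot()
W=viewer.camera("wrist")
cv2.imwrite("pics/wrist10.png",W["pixels"][:,:,::-1])
S=viewer.camera("side")
cv2.imwrite("pics/side10.png",cv2.resize(S["pixels"][200:340,130:310],None,fx=4,fy=4,interpolation=cv2.INTER_CUBIC)[:,:,::-1])
```

```text
t 14.35 slot x -0.0708 y -0.0001 z 0.0508 yawerr -0.0028 F slot x -0.5 y -0.1 z -0.3 w 0.0849
```

View pics/wrist10.png

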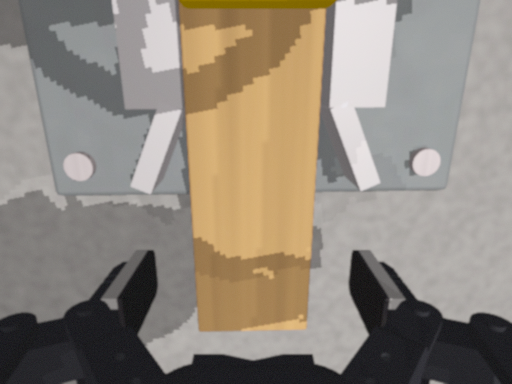

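View pics/side10.png

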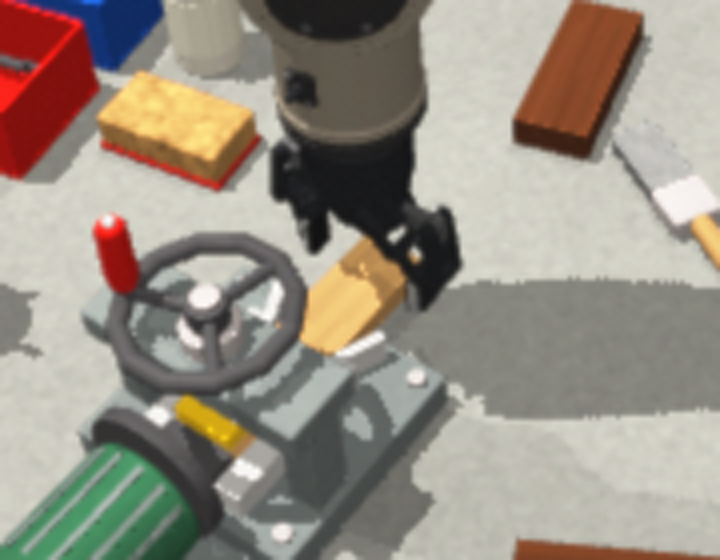

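Run:
```python
from h import *
W=viewer.camera("wrist")
d=np.array([np.cos(YS),np.sin(YS)]);n=np.array([-d[1],d[0]])
for nm,uv,z in [("bedL",(60,192),.03),("bedR",(440,188),.03),("rearL",(200,330),.048),("rearR",(307,330),.048),("railL",(181,108),.052),("railR",(331,106),.052),("boardL@rail",(186,108),.048),("boardR@rail",(322,106),.048)]:
    X=onz(W,uv,z)[:2]-MO;print(nm,(X@d).round(4),(X@n).round(4))
plan([.5056,.0364,.15],1.384,3)
```

```text
bedL -0.0398 0.0864
bedR -0.0401 -0.0858
rearL -0.1008 0.0252
rearR -0.1023 -0.0238
railL -0.0022 0.0264
railR -0.0017 -0.0269
boardL@rail -0.0025 0.0253
boardR@rail -0.002 -0.0246
pos [0.5056 0.0363 0.0507] yaw 1.3812 F [ 0.4 -0.6  0.4] w 0.0853 t 14.5 tot dyaw 0.003
dp [[-0.0002, 0.001, -0.0331], [-0.0002, 0.001, -0.0331], [-0.0002, 0.001, -0.0331]]
twist [-0.0009, -0.0009, -0.0009]
```

Request:
step_arm(
  dp=[
    [0,0,-0.025],
    [0,0,-0.04],
    [0,0,-0.045],
    [0,0,-0.045],
    [0.01,0.01,-0.045],
    [0.02,0.02,-0.04],
    [0.025,0.02,-0.01],
    [0.02,0.01,0],
    [0,0,0],
  ],
  twist=[0,0,0,0,0,0,0,0,0],
  claw=[0.085,0.085,0.085,0.085,0.07,0.055,0.055,0.055,0.055],
)

```text
t: 15.4
position: [0.572, 0.1043, 0.3129]
eef_rot: [0.014, 0.771, 0.637, 0.007]
contact_force: [0.1, -0.6, -0.0]
width: 0.0552
```

Run:
```python
from h import *
tilt();slot()
W=viewer.camera("wrist");np.savez("w11.npz",**W)
cv2.imwrite("pics/w11.png",cv2.resize(W["pixels"],(768,576),interpolation=cv2.INTER_CUBIC)[:,:,::-1])
for n in ["handle_mid"]:
    for d in masks_of(W,n): print(n,np.round(d["centre"],1),d["score"],d["mask"].sum())
r=search_frame(W,"handle_mid");print([(d["centre"],d["score"]) for d in r])
plan([.587,.184,.26],1.384,4)
```

```text
tool x axis [ 0.1893  0.9819 -0.0074] tool z [ 0.0284 -0.013  -0.9995]
t 15.4 slot x 0.0083 y -0.0527 z 0.3129 yawerr -0.0037 F slot x -0.5 y -0.2 z -0.0 w 0.0552
[([247.8, 72.2], 0.78)]
pos [0.5703 0.1013 0.3119] yaw 1.3779 F [-0.3  0.   0.2] w 0.055 t 15.55 tot dyaw 0.006
dp [[0.0212, -0.0002, 0.0128], [0.0212, -0.0002, 0.0128], [0.0212, -0.0002, 0.0128], [0.0212, -0.0001, 0.0128]]
twist [-0.0015, -0.0015, -0.0015, -0.0015]
```

View pics/w11.png

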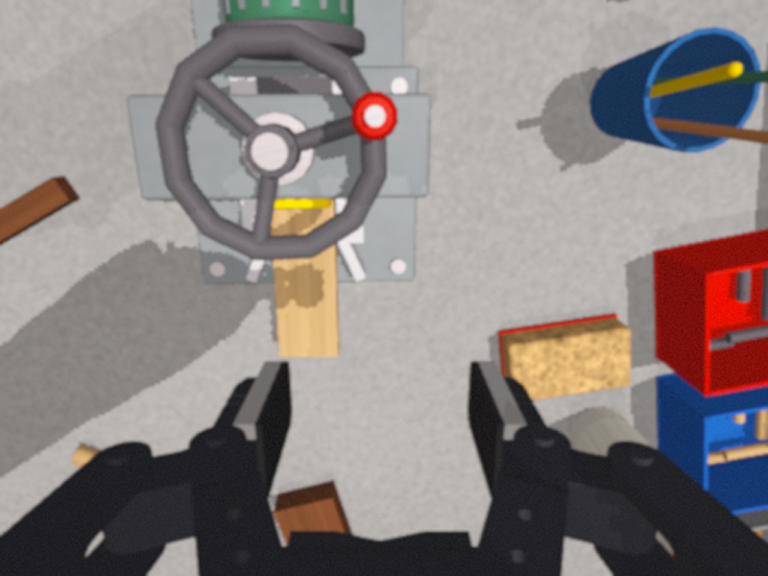

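Run:
```python
from h import *
W=dict(np.load("w11.npz"));W2=dict(np.load("W2.npz"))
f=lambda u,v:((u+.5)/1.5-.5,(v+.5)/1.5-.5)
print(onz(W,f(375,116),.215).round(4),onz(W,f(375,116),.19).round(4),onz(W,f(272,141),.158).round(4))
print(tri([(W,f(375,116)),(W2,f(402,135))]))
X=onz(W,f(307,355),.048)[:2]-MO;d=np.array([np.cos(YS),np.sin(YS)]);print("rear",X@d)
```

```text
[0.5872 0.1836 0.215 ] [0.5878 0.1839 0.19  ] [0.5325 0.1823 0.158 ]
(array([0.58741774, 0.18373994, 0.20679514]), [np.float64(4.1014585380340566e-05), np.float64(4.101458538022314e-05)])
rear -0.10016872516232607
```

Request:
step_arm(
  dp=[
    [0.0205,0.0,0.013],
    [0.0205,0.0,0.013],
    [0.021,0.0,0.013],
    [0.021,0.0,0.01],
    [0,0,0],
  ],
  twist=[0,0,0,0,0],
  claw=[0.055,0.055,0.055,0.055,0.055],
)

```text
t: 16.05
position: [0.5857, 0.1777, 0.2588]
eef_rot: [0.015, 0.774, 0.633, 0.003]
contact_force: [-0.9, -0.7, -0.4]
width: 0.055
```

Run:
```python
from h import *
tilt()
plan([.5873,.1838,.196],1.38,4)
S=viewer.camera("side")
cv2.imwrite("pics/side12.png",cv2.resize(S["pixels"][150:340,80:280],None,fx=3,fy=3,interpolation=cv2.INTER_CUBIC)[:,:,::-1])
S=viewer.camera("scene")
cv2.imwrite("pics/scene12.png",cv2.resize(S["pixels"][130:330,200:400],None,fx=3,fy=3,interpolation=cv2.INTER_CUBIC)[:,:,::-1])
```

```text
tool x axis [ 0.1986  0.98   -0.0142] tool z [ 0.0237 -0.0193 -0.9995]
pos [0.5857 0.1777 0.2588] yaw 1.3709 F [-0.9 -0.7 -0.4] w 0.055 t 16.05 tot dyaw 0.009
dp [[0.0018, -0.0003, 0.0157], [0.0018, -0.0003, 0.0157], [0.0018, -0.0003, 0.0157], [0.0018, -0.0003, 0.0157]]
twist [-0.0023, -0.0023, -0.0023, -0.0023]
```

View pics/side12.png

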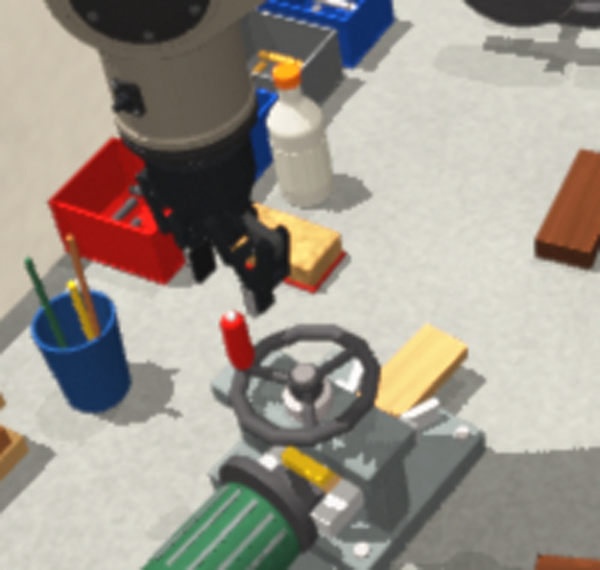

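View pics/scene12.png

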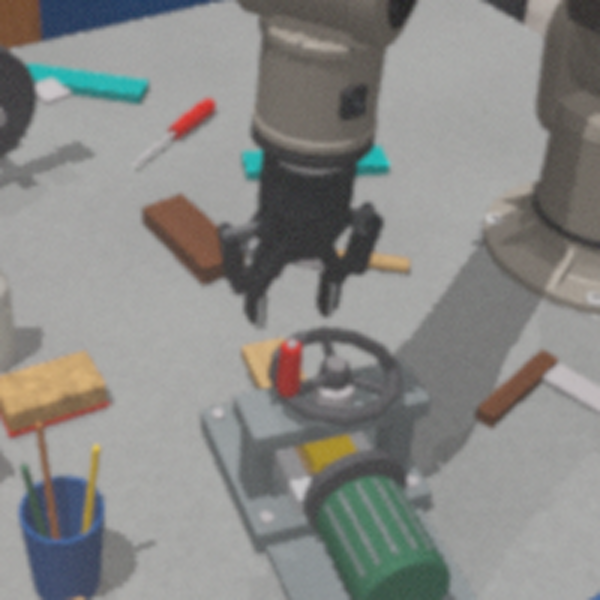

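Request:
step_arm(
  dp=[
    [0.003,-0.0005,0.012],
    [0.002,-0.0005,0.016],
    [0.001,0,0.016],
    [0.001,0,0.014],
    [0,0,0.003],
  ],
  twist=[0,0,0,0,0],
  claw=[0.055,0.055,0.055,0.055,0.055],
)

```text
t: 16.65
position: [0.5883, 0.1767, 0.1948]
eef_rot: [0.017, 0.776, 0.63, 0.003]
contact_force: [0.1, 0.7, -0.2]
width: 0.0551
```

Run:
```python
from h import *
tilt()
plan([.5873,.1838,.196],1.38,1)
S=viewer.camera("wrist")
cv2.imwrite("pics/wrist13.png",S["pixels"][:,:,::-1])
```

```text
tool x axis [ 0.2059  0.9784 -0.0161] tool z [ 0.0265 -0.0221 -0.9994]
pos [0.5883 0.1767 0.1948] yaw 1.3634 F [ 0.1  0.7 -0.2] w 0.0551 t 16.65 tot dyaw 0.017
dp [[0.0067, -0.0024, -0.0013]]
twist [-0.0166]
```

View pics/wrist13.png

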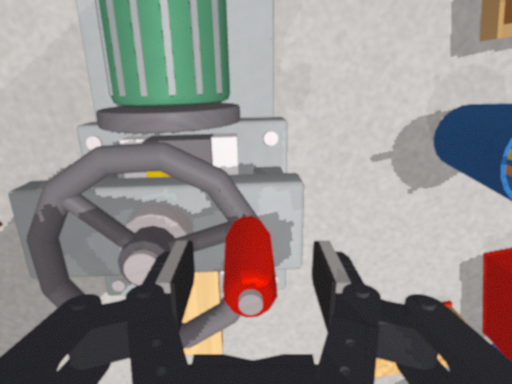

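Request:
step_arm(
  dp=[
    [0.007,-0.002,-0.001],
    [0,0,0],
    [0,0,0],
    [0,0,0],
    [0,0,0],
    [0,0,0],
    [0,0,0],
  ],
  twist=[0,0,0,0,0,0,0],
  claw=[0.055,0.04,0.025,0.01,0.01,0.01,0.01],
  grip_force=40,
)

```text
t: 17.4
position: [0.5881, 0.185, 0.1973]
eef_rot: [0.017, 0.776, 0.63, 0.004]
contact_force: [1.1, 0.4, -2.5]
width: 0.02
```

Run:
```python
from h import *
tilt()
plan([.5873,.1838,.196],1.38,1)
S=viewer.camera("wrist")
cv2.imwrite("pics/wrist14.png",S["pixels"][:,:,::-1])
```

```text
tool x axis [ 0.206   0.9784 -0.0151] tool z [ 0.0277 -0.0212 -0.9994]
pos [0.5881 0.185  0.1973] yaw 1.3633 F [ 1.1  0.4 -2.5] w 0.02 t 17.4 tot dyaw 0.017
dp [[-0.0013, -0.0005, 0.0013]]
twist [-0.0167]
```

View pics/wrist14.png

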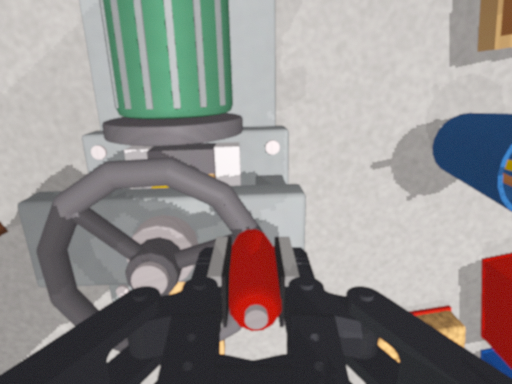

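```bash
cat >> h.py <<'E'
WC=np.array([.5327,.1815]);RH=.055;ZH=.197
def circ(n,step,gain=1.0,yawt=None):
    s,p,y=pose();q=s["eef_rot"];M=R.from_quat([q[1],q[2],q[3],q[0]]).as_matrix()
    v=p[:2]-WC;a=np.arctan2(v[1],v[0]);f=np.array(s["contact_force"]);er=np.array([np.cos(a),np.sin(a)]);et=np.array([er[1],-er[0]])
    print("t",s["t"],"ang %.3f r %.4f z %.4f yaw %.3f w %.4f"%(a,np.hypot(*v),p[2],y,s["width"]),"F rad %.1f tan(cw) %.1f z %.1f"%(f[:2]@er,f[:2]@et,f[2]),"tilt",M[:2,2].round(3),"j",np.round(s["joint_pos"],2))
    cur=p.copy();out=[]
    for i in range(n):
        b=a-step*(i+1);t=np.array([*(WC+RH*np.array([np.cos(b),np.sin(b)])),ZH])
        d=(t-cur)*gain;out.append([round(float(x),4) for x in M.T@d]);cur=t
    print(json.dumps(out))
E
python3 -c "
from h import *
circ(6,.25)"
```

```text
t 17.45 ang 0.064 r 0.0555 z 0.1973 yaw 1.363 w 0.0202 F rad 0.2 tan(cw) -1.1 z -2.7 tilt [ 0.028 -0.021] j [-0.07  0.41 -0.46  1.78  0.25  0.98 -0.84]
[[-0.0137, 0.0015, 0.0005], [-0.0136, -0.0014, 0.0002], [-0.0129, -0.0048, 0.0], [-0.0113, -0.0078, -0.0001], [-0.009, -0.0103, -0.0002], [-0.0062, -0.0122, -0.0003]]
```

Request:
step_arm(
  dp=[
    [-0.0137,0.0015,0.0005],
    [-0.0136,-0.0014,0],
    [-0.0129,-0.0048,0],
    [-0.0113,-0.0078,0],
    [-0.009,-0.0103,0],
    [-0.0062,-0.0122,0],
  ],
  twist=[0,0,0,0,0,0],
  claw=[0.01,0.01,0.01,0.01,0.01,0.01],
)

```text
t: 18.05
position: [0.5438, 0.125, 0.1972]
eef_rot: [0.019, 0.777, 0.63, 0.009]
contact_force: [2.9, 3.6, 1.5]
width: 0.0202
```

```bash
python3 -c "
from h import *
circ(8,.25)"
```

```text
t 18.05 ang -1.378 r 0.0576 z 0.1972 yaw 1.363 w 0.0202 F rad -2.9 tan(cw) -3.5 z 1.5 tilt [ 0.037 -0.018] j [ 0.03  0.31 -0.46  1.92  0.21  0.92 -0.75]
[[-0.0013, -0.0142, -0.0003], [-0.0004, -0.0137, -0.0005], [0.003, -0.0134, -0.0006], [0.0063, -0.0122, -0.0005], [0.0091, -0.0103, -0.0005], [0.0113, -0.0077, -0.0004], [0.0129, -0.0047, -0.0003], [0.0136, -0.0013, -0.0002]]
```

```bash
sed -i 's/^WC=.*;RH/WC=np.array([.5328,.1803]);RH/' h.py; sed -i 's/^WC=np.array(\[.5328,.1803\]);RH=.055;ZH=.197/WC=np.array([.5328,.1803]);RH=.055;ZH=.197/' h.py; python3 -c "
from h import *
circ(8,.26)"
```

```text
t 18.05 ang -1.375 r 0.0564 z 0.1972 yaw 1.363 w 0.0202 F rad -2.9 tan(cw) -3.5 z 1.5 tilt [ 0.037 -0.018] j [ 0.03  0.31 -0.46  1.92  0.21  0.92 -0.75]
[[-0.0025, -0.0143, -0.0003], [-0.0002, -0.0142, -0.0006], [0.0035, -0.0138, -0.0006], [0.0069, -0.0125, -0.0006], [0.0099, -0.0103, -0.0005], [0.0122, -0.0074, -0.0004], [0.0137, -0.004, -0.0003], [0.0143, -0.0003, -0.0002]]
```

Request:
step_arm(
  dp=[
    [-0.0025,-0.0143,-0.0003],
    [-0.0002,-0.0142,-0.0005],
    [0.0035,-0.0138,-0.0005],
    [0.0069,-0.0125,-0.0005],
    [0.0099,-0.0103,-0.0005],
    [0.0122,-0.0074,-0.0005],
    [0.0137,-0.004,-0.0003],
    [0.0143,-0.0003,0],
  ],
  twist=[0,0,0,0,0,0,0,0],
  claw=[0.01,0.01,0.01,0.01,0.01,0.01,0.01,0.01],
)

```text
t: 18.85
position: [0.481, 0.199, 0.1974]
eef_rot: [0.022, 0.777, 0.629, 0.017]
contact_force: [20.8, -12.1, -10.0]
width: 0.0202
```

```bash
python3 -c "
from h import *
circ(8,.26)"
```

```text
t 18.85 ang 2.794 r 0.0551 z 0.1974 yaw 1.361 w 0.0202 F rad -23.7 tan(cw) -4.3 z -10.0 tilt [ 0.054 -0.013] j [-0.09  0.25 -0.52  2.01  0.21  0.89 -0.93]
[[0.0137, 0.0038, 0.0006], [0.0123, 0.0072, 0.0004], [0.0101, 0.0101, 0.0006], [0.0071, 0.0123, 0.0007], [0.0037, 0.0137, 0.0008], [0.0001, 0.0142, 0.0008], [-0.0036, 0.0138, 0.0008], [-0.007, 0.0124, 0.0007]]
```

```bash
sed -i 's/^WC=.*/WC=np.array([.5335,.1796]);RH=.0547;ZH=.197/' h.py; python3 -c "
from h import *
circ(6,.26)"
```

```text
t 18.85 ang 2.787 r 0.0560 z 0.1974 yaw 1.361 w 0.0202 F rad -23.7 tan(cw) -4.1 z -10.0 tilt [ 0.054 -0.013] j [-0.09  0.25 -0.52  2.01  0.21  0.89 -0.93]
[[0.0135, 0.0051, 0.0006], [0.0122, 0.0072, 0.0004], [0.0099, 0.0101, 0.0006], [0.007, 0.0123, 0.0007], [0.0036, 0.0137, 0.0008], [-0.0001, 0.0142, 0.0008]]
```

Request:
step_arm(
  dp=[
    [0.0135,0.0055,0],
    [0.0122,0.0075,0],
    [0.0099,0.0101,0],
    [0.007,0.0123,0.0005],
    [0.0036,0.0137,0.0005],
    [0,0.0142,0.0005],
  ],
  twist=[0,0,0,0,0,0],
  claw=[0.01,0.01,0.01,0.01,0.01,0.01],
)

```text
t: 19.45
position: [0.5502, 0.2315, 0.1973]
eef_rot: [0.022, 0.776, 0.63, 0.011]
contact_force: [-6.1, -6.4, 2.9]
width: 0.0199
```

```bash
python3 -c "
from h import *
circ(6,.26)"
```

```text
t 19.45 ang 1.260 r 0.0545 z 0.1973 yaw 1.363 w 0.0199 F rad -7.9 tan(cw) -3.8 z 2.9 tilt [ 0.046 -0.02 ] j [-0.13  0.38 -0.49  1.84  0.27  0.96 -0.95]
[[-0.0031, 0.0138, 0.001], [-0.0067, 0.0125, 0.0007], [-0.0097, 0.0103, 0.0006], [-0.012, 0.0075, 0.0005], [-0.0136, 0.0041, 0.0003], [-0.0142, 0.0005, 0.0002]]
```

Request:
step_arm(
  dp=[
    [-0.0035,0.0135,0],
    [-0.0067,0.0122,0],
    [-0.0097,0.0102,0],
    [-0.012,0.0075,0],
    [-0.0136,0.0041,0],
    [-0.0142,0.0005,0],
  ],
  twist=[0,0,0,0,0,0],
  claw=[0.01,0.01,0.01,0.01,0.01,0.01],
)

```text
t: 20.05
position: [0.5854, 0.1612, 0.1974]
eef_rot: [0.019, 0.775, 0.631, 0.009]
contact_force: [-11.9, 6.5, -4.5]
width: 0.0203
```

```bash
python3 -c "
from h import *
circ(8,.26)"
```

```text
t 20.05 ang -0.341 r 0.0551 z 0.1974 yaw 1.366 w 0.0203 F rad -13.4 tan(cw) -2.1 z -4.5 tilt [ 0.039 -0.018] j [-0.02  0.39 -0.47  1.81  0.25  0.96 -0.8 ]
[[-0.0136, -0.0041, 0.0004], [-0.0123, -0.0071, -0.0002], [-0.01, -0.01, -0.0003], [-0.0071, -0.0123, -0.0004], [-0.0037, -0.0137, -0.0005], [-0.0001, -0.0142, -0.0006], [0.0036, -0.0137, -0.0006], [0.007, -0.0123, -0.0006]]
```

```bash
sed -i 's/RH=.0547/RH=.0540/' h.py; python3 -c "
from h import *
circ(8,.26)"
```

```text
t 20.05 ang -0.341 r 0.0551 z 0.1974 yaw 1.366 w 0.0203 F rad -13.4 tan(cw) -2.1 z -4.5 tilt [ 0.039 -0.018] j [-0.02  0.39 -0.47  1.81  0.25  0.96 -0.8 ]
[[-0.0134, -0.0048, 0.0004], [-0.0121, -0.007, -0.0002], [-0.0099, -0.0099, -0.0003], [-0.007, -0.0121, -0.0004], [-0.0037, -0.0135, -0.0005], [-0.0001, -0.014, -0.0006], [0.0035, -0.0135, -0.0006], [0.0069, -0.0122, -0.0006]]
```

Request:
step_arm(
  dp=[
    [-0.0134,-0.0048,0],
    [-0.0121,-0.007,0],
    [-0.0099,-0.0099,0],
    [-0.007,-0.0121,-0.0005],
    [-0.0037,-0.0135,-0.0005],
    [0,-0.014,-0.0005],
    [0.0035,-0.0135,-0.0005],
    [0.0069,-0.0122,-0.0005],
  ],
  twist=[0,0,0,0,0,0,0,0],
  claw=[0.01,0.01,0.01,0.01,0.01,0.01,0.01,0.01],
)

```text
t: 20.85
position: [0.4889, 0.1447, 0.1977]
eef_rot: [0.018, 0.775, 0.632, 0.019]
contact_force: [25.7, 16.1, -37.6]
width: 0.0201
```

```bash
python3 -c "
from h import *
circ(4,.15)"
```

```text
t 20.85 ang -2.477 r 0.0566 z 0.1977 yaw 1.368 w 0.0201 F rad -30.2 tan(cw) -3.2 z -37.6 tilt [ 0.052 -0.004] j [ 0.03  0.23 -0.52  2.03  0.18  0.87 -0.79]
[[0.0077, -0.0041, 0.0006], [0.0065, -0.0048, -0.0002], [0.0071, -0.0038, -0.0001], [0.0076, -0.0027, -0.0001]]
```

Request:
step_arm(
  dp=[
    [0.002,0.001,0.001],
    [0,0,0],
  ],
  twist=[0,0],
  claw=[0.045,0.045],
)

```text
t: 21.05
position: [0.4901, 0.1467, 0.1986]
eef_rot: [0.02, 0.774, 0.632, 0.021]
contact_force: [0.2, -0.5, -0.1]
width: 0.045
```

Request:
step_arm(
  dp=[
    [0,0,0],
    [0,0,0],
    [0,0,0],
    [0,0,0],
  ],
  twist=[0,0,0,0],
  claw=[0.01,0.01,0.01,0.01],
  grip_force=25,
)

```text
t: 21.45
position: [0.4905, 0.1448, 0.1998]
eef_rot: [0.021, 0.775, 0.631, 0.022]
contact_force: [0.8, 2.9, -2.3]
width: 0.021
```

```bash
python3 -c "
from h import *
circ(4,.2)"
```

```text
t 21.45 ang -2.461 r 0.0553 z 0.1998 yaw 1.368 w 0.0210 F rad -2.5 tan(cw) 1.7 z -2.3 tilt [ 0.06  -0.004] j [ 0.03  0.23 -0.52  2.03  0.19  0.87 -0.8 ]
[[0.0086, -0.0069, 0.0024], [0.009, -0.0059, -0.0003], [0.01, -0.004, -0.0002], [0.0106, -0.002, -0.0]]
```

```bash
sed -i 's/RH=.0540;ZH=.197/RH=.0547;ZH=.1998/' h.py; python3 -c "
from h import *
circ(5,.2)"
```

```text
t 21.45 ang -2.461 r 0.0553 z 0.1998 yaw 1.368 w 0.0210 F rad -2.5 tan(cw) 1.7 z -2.3 tilt [ 0.06  -0.004] j [ 0.03  0.23 -0.52  2.03  0.19  0.87 -0.8 ]
[[0.0082, -0.0073, -0.0004], [0.0091, -0.006, -0.0003], [0.0101, -0.0041, -0.0002], [0.0107, -0.002, -0.0], [0.0109, 0.0002, 0.0001]]
```

Request:
step_arm(
  dp=[
    [0.0085,-0.007,0],
    [0.0091,-0.0058,0],
    [0.0101,-0.004,0],
    [0.0107,-0.0018,0],
  ],
  twist=[0,0,0,0],
  claw=[0.01,0.01,0.01,0.01],
)

```text
t: 21.85
position: [0.4784, 0.1832, 0.1996]
eef_rot: [0.022, 0.777, 0.629, 0.019]
contact_force: [-3.1, -2.7, 4.8]
width: 0.0212
```

```bash
python3 -c "
from h import *
circ(4,.2)"
```

```text
t 21.85 ang 3.076 r 0.0552 z 0.1996 yaw 1.362 w 0.0212 F rad 2.9 tan(cw) -2.9 z 4.8 tilt [ 0.057 -0.011] j [-0.04  0.24 -0.54  2.02  0.21  0.88 -0.9 ]
[[0.011, 0.0, -0.0001], [0.0108, 0.0017, 0.0001], [0.0102, 0.0038, 0.0002], [0.0093, 0.0058, 0.0003]]
```

Request:
step_arm(
  dp=[
    [0.011,0.0,0],
    [0.0108,0.0018,0],
    [0.0102,0.0038,0],
    [0.0093,0.0058,0],
    [0.008,0.0075,0],
  ],
  twist=[0,0,0,0,0],
  claw=[0.01,0.01,0.01,0.01,0.01],
)

```text
t: 22.35
position: [0.5075, 0.2285, 0.1998]
eef_rot: [0.023, 0.777, 0.629, 0.016]
contact_force: [1.2, -8.6, -3.1]
width: 0.0209
```

```bash
python3 -c "
from h import *
circ(5,.2)"
```

```text
t 22.35 ang 2.059 r 0.0554 z 0.1998 yaw 1.360 w 0.0209 F rad -8.2 tan(cw) -3.0 z -3.1 tilt [ 0.054 -0.015] j [-0.11  0.31 -0.53  1.93  0.25  0.92 -0.99]
[[0.0056, 0.0095, 0.0005], [0.0042, 0.0101, 0.0005], [0.0022, 0.0107, 0.0006], [-0.0, 0.0109, 0.0006], [-0.0022, 0.0107, 0.0006]]
```

Total so far is 10.57 rad. Continuing.

Request:
step_arm(
  dp=[
    [0.0052,0.0095,0],
    [0.004,0.0101,0],
    [0.002,0.0107,0.0003],
    [-0.0002,0.0109,0.0003],
    [-0.0023,0.0107,0.0003],
  ],
  twist=[0,0,0,0,0],
  claw=[0.01,0.01,0.01,0.01,0.01],
)

```text
t: 22.85
position: [0.5631, 0.2264, 0.1997]
eef_rot: [0.022, 0.777, 0.629, 0.013]
contact_force: [-8.8, -8.6, 0.8]
width: 0.0205
```

```bash
python3 -c "
from h import *
circ(5,.2)"
```

```text
t 22.85 ang 1.007 r 0.0553 z 0.1997 yaw 1.361 w 0.0205 F rad -11.9 tan(cw) -2.8 z 0.8 tilt [ 0.048 -0.017] j [-0.1   0.39 -0.51  1.82  0.28  0.97 -0.94]
[[-0.0054, 0.0096, 0.0005], [-0.0066, 0.0087, 0.0005], [-0.0082, 0.0072, 0.0004], [-0.0095, 0.0054, 0.0003], [-0.0104, 0.0034, 0.0002]]
```

Request:
step_arm(
  dp=[
    [-0.006,0.0092,0],
    [-0.0068,0.0083,0],
    [-0.0083,0.007,0],
    [-0.0095,0.0052,0],
  ],
  twist=[0,0,0,0],
  claw=[0.01,0.01,0.01,0.01],
)

```text
t: 23.25
position: [0.5863, 0.1912, 0.1998]
eef_rot: [0.019, 0.777, 0.63, 0.013]
contact_force: [-33.1, 21.8, 3.5]
width: 0.0207
```

```bash
python3 -c "
from h import *
circ(5,.2)"
```

```text
t 23.25 ang 0.216 r 0.0540 z 0.1998 yaw 1.363 w 0.0207 F rad -27.6 tan(cw) -28.4 z 3.5 tilt [ 0.043 -0.013] j [-0.04  0.41 -0.5   1.79  0.27  0.97 -0.86]
[[-0.0101, 0.0041, 0.0002], [-0.0108, 0.0013, 0.0001], [-0.0109, -0.0008, 0.0], [-0.0105, -0.003, -0.0001], [-0.0097, -0.005, -0.0002]]
```

Request:
step_arm(
  dp=[
    [-0.002,-0.002,0],
    [-0.002,0,0],
  ],
  twist=[0,0],
  claw=[0.01,0.01],
)

```text
t: 23.45
position: [0.5845, 0.19, 0.2003]
eef_rot: [0.017, 0.776, 0.63, 0.016]
contact_force: [6.1, 19.1, -23.4]
width: 0.0204
```

```bash
python3 -c "
from h import *
circ(5,-.2)
S=viewer.camera('wrist')
cv2.imwrite('pics/wrist20.png',S['pixels'][:,:,::-1])
np.savez('w20.npz',**S)
"
```

```text
t 23.45 ang 0.201 r 0.0521 z 0.2003 yaw 1.365 w 0.0204 F rad 9.8 tan(cw) -17.5 z -23.4 tilt [ 0.046 -0.007] j [-0.04  0.4  -0.5   1.8   0.26  0.96 -0.86]
[[0.0106, -0.0029, 0.0004], [0.0083, -0.0071, -0.0003], [0.0067, -0.0086, -0.0004], [0.0049, -0.0098, -0.0004], [0.0028, -0.0105, -0.0005]]
```

View pics/wrist20.png

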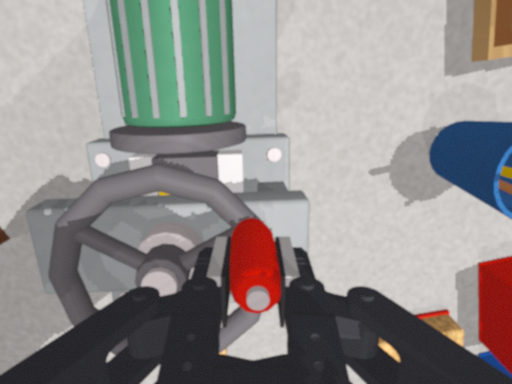

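```bash
sed -i 's/ZH=.1998/ZH=.1993/' h.py; python3 -c "
from h import *
circ(8,-.2)
"
```

```text
t 23.5 ang 0.203 r 0.0522 z 0.2003 yaw 1.365 w 0.0204 F rad 9.0 tan(cw) -12.1 z -19.0 tilt [ 0.046 -0.006] j [-0.04  0.4  -0.5   1.8   0.26  0.96 -0.85]
[[0.0105, -0.0031, 0.0009], [0.0083, -0.0071, -0.0003], [0.0067, -0.0086, -0.0004], [0.0049, -0.0098, -0.0004], [0.0028, -0.0105, -0.0005], [0.0007, -0.0109, -0.0005], [-0.0015, -0.0108, -0.0005], [-0.0036, -0.0103, -0.0005]]
```

Request:
step_arm(
  dp=[
    [0.0105,-0.003,0.001],
    [0.0083,-0.0071,0],
    [0.0067,-0.0086,0],
    [0.0049,-0.0098,0],
  ],
  twist=[0,0,0,0],
  claw=[0.01,0.01,0.01,0.01],
)

```text
t: 23.9
position: [0.5637, 0.2209, 0.2]
eef_rot: [0.019, 0.778, 0.628, 0.014]
contact_force: [2.2, -1.9, -4.5]
width: 0.0205
```

```bash
python3 -c "
from h import *
circ(4,-.2)
"
```

```text
t 23.9 ang 0.939 r 0.0512 z 0.2000 yaw 1.359 w 0.0205 F rad -0.2 tan(cw) 2.9 z -4.5 tilt [ 0.047 -0.012] j [-0.09  0.39 -0.51  1.82  0.27  0.96 -0.93]
[[0.0066, -0.009, 0.0003], [0.0013, -0.0108, -0.0005], [-0.0009, -0.0109, -0.0005], [-0.003, -0.0105, -0.0005]]
```

Request:
step_arm(
  dp=[
    [0.005,-0.0095,0],
    [0.0018,-0.0108,0],
    [-0.0009,-0.0109,0],
    [-0.003,-0.0105,0],
    [0,0,0],
  ],
  twist=[0,0,0,0,0],
  claw=[0.01,0.01,0.01,0.01,0.01],
)

```text
t: 24.4
position: [0.5219, 0.2299, 0.2]
eef_rot: [0.022, 0.779, 0.627, 0.014]
contact_force: [-2.6, -3.1, -5.6]
width: 0.0204
```

```bash
python3 -c "
from h import *
circ(1,-.1)
"
```

```text
t 24.4 ang 1.798 r 0.0516 z 0.2000 yaw 1.356 w 0.0204 F rad -2.4 tan(cw) -3.2 z -5.6 tilt [ 0.05  -0.016] j [-0.11  0.33 -0.53  1.9   0.26  0.94 -0.98]
[[0.0002, -0.0062, 0.0004]]
```

Request:
step_arm(
  dp=[
    [0,0,0],
    [0,0,0],
    [0,0,0],
  ],
  twist=[0,0,0],
  claw=[0.05,0.055,0.055],
)

```text
t: 24.7
position: [0.5219, 0.231, 0.201]
eef_rot: [0.022, 0.778, 0.627, 0.016]
contact_force: [-0.3, 0.2, 0.3]
width: 0.0548
```

```bash
python3 -c "
from h import *
s,p,y=pose()
plan([p[0],p[1],.28],y,3)
S=viewer.camera('wrist')
cv2.imwrite('pics/wrist21.png',S['pixels'][:,:,::-1])
"
```

```text
pos [0.5219 0.231  0.201 ] yaw 1.357 F [-0.3  0.2  0.3] w 0.0548 t 24.7 tot dyaw 0.0
dp [[-0.0001, 0.0014, -0.0263], [-0.0001, 0.0014, -0.0263], [-0.0001, 0.0014, -0.0263]]
twist [-0.0, -0.0, -0.0]
```

View pics/wrist21.png

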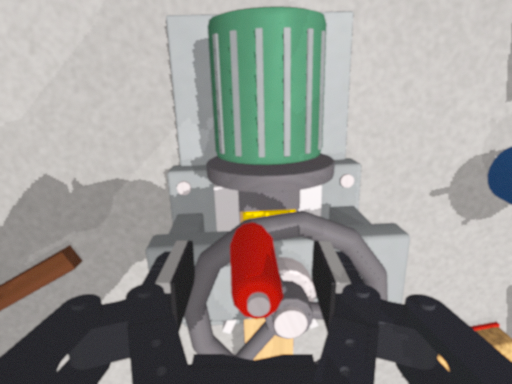

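The handle is free between the open jaws. I'll lift straight up and then back away toward −y for a check view.

Request:
step_arm(
  dp=[
    [0,0.0005,-0.015],
    [0,0.0012,-0.025],
    [0,0.0014,-0.03],
    [0,0.001,-0.035],
    [-0.03,0,-0.03],
    [-0.045,0,-0.02],
    [-0.045,0,0],
    [-0.04,0,0],
    [0,0,0],
  ],
  twist=[0,0,0,0,0,0,0,0,0],
  claw=[0.055,0.055,0.055,0.055,0.055,0.055,0.055,0.055,0.055],
)

```text
t: 25.65
position: [0.4829, 0.0744, 0.3719]
eef_rot: [0.022, 0.776, 0.63, 0.02]
contact_force: [-0.2, 0.7, 0.4]
width: 0.0551
```

Run:
```python
from h import *
s,p,y=pose();print(p.round(4),s["t"])
W=viewer.camera("wrist");np.savez("w22.npz",**W)
cv2.imwrite("pics/w22.png",cv2.resize(W["pixels"],(768,576),interpolation=cv2.INTER_CUBIC)[:,:,::-1])
S=viewer.camera("side");cv2.imwrite("pics/side22.png",S["pixels"][:,:,::-1])
S=viewer.camera("scene");cv2.imwrite("pics/scene22.png",S["pixels"][:,:,::-1])
```

```text
[0.4829 0.0744 0.3719] 25.65
```

View pics/w22.png

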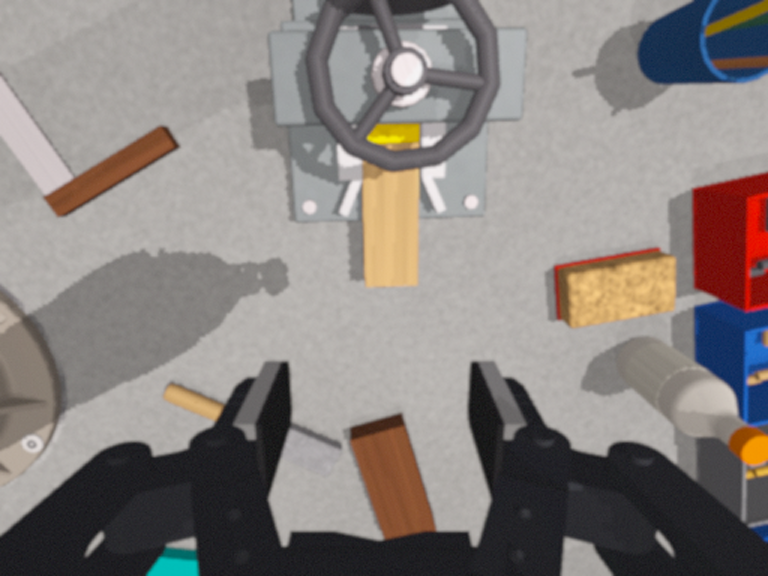

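View pics/side22.png

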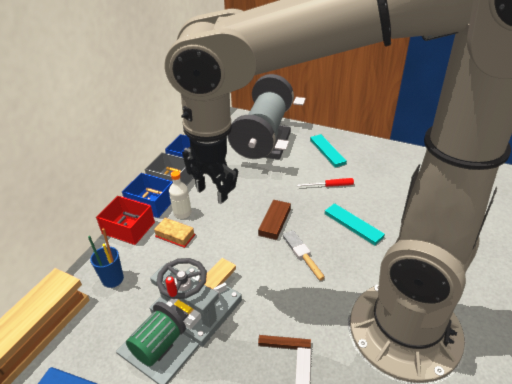

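Run:
```python
from h import *
W=dict(np.load("w22.npz"));f=lambda u,v:((u+.5)/1.5-.5,(v+.5)/1.5-.5)
d=np.array([np.cos(YS),np.sin(YS)]);n=np.array([-d[1],d[0]])
for uv in[(366,286),(418,286)]:
    X=onz(W,f(*uv),.048)[:2]-MO;print("rear",X@d,X@n)
c=np.array([.5327,.1805])
A=[]
for uv in[(484,82),(360,132),(380,10)]:
    v=onz(W,f(*uv),.158)[:2]-c;A.append(np.arctan2(v[1],v[0]));print(uv,A[-1],np.hypot(*v))
print("handle angle est",A[0]+2*np.pi/3,A[1]+4*np.pi/3-0, A[2])
c=robot.sense();S=viewer.camera("side")
r=search_frame(S,"handle_mid");print([(x["centre"],x["score"]) for x in r])
for x in r[:1]:
    X=onz(S,x["centre"],.19);print(X.round(4),np.arctan2(X[1]-.1805,X[0]-.5327))
```

```text
rear -0.10078032589355253 0.025035611700513775
rear -0.10269578622539421 -0.024036030491641255
(484, 82) -0.37078024963264417 0.05204679487606286
(360, 132) -2.4004158545507064 0.04785918303275683
(380, 10) 1.8054540991479235 0.035052770989856846
handle angle est 1.723614852760551 1.7883743502356841 1.8054540991479235
[([172.2, 287.9], 0.69)]
[0.5177 0.2335 0.19  ] 1.8474595144413608
```

View pics/scene22.png

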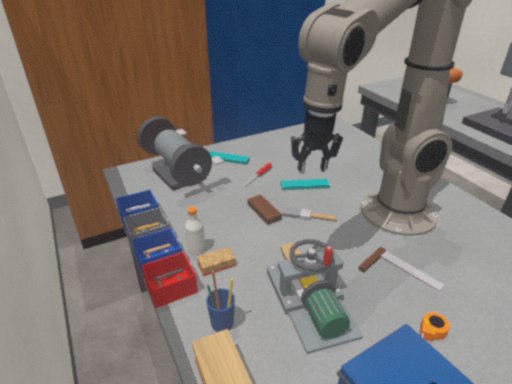

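```bash
python3 -c "
from plant import job,robot
print(robot.sense()['t'],robot.sense()['contact_force']); print(job.job_done())"
```

```text
25.9 [-0.26778024  0.69192793  0.45509173]
the job is handed in; nothing more can be done
None
```

The board is home in the slot and the handwheel is backed off about a quarter turn from its stop. I handed the job in at 25.9 s of the 72 s allowed; no verdict was reported.

- **Board:** I slid it in flat until it met the back stop with about 17 N. After release and at the end, its rear end measured about 100–102 mm before the rails (expected 100 mm). It lay centred to within about 1 mm.
- **Wheel stop:** I turned the wheel about 12.4 rad clockwise. It then resisted with 28 N tangentially, against about 3 N while turning. A second push gave no real movement, so I took this as the stop, at a handle angle of about 0.2 rad.
- **Back-off:** The handle now stands at about 1.72–1.85 rad, depending on the view. That is roughly 1.5–1.6 rad anticlockwise of the stop, and it is released.
- **Bystanders:** The offcut, sanding block and glue bottle look unmoved in the last pictures. The arm is clear of everything.

**What did not go cleanly:**
- While cranking, the tool drifted to about 3° of tilt. Side loads on the handle reached about 30 N radially and 38 N vertically. I opened and re-gripped once to relieve them.
- At the stop, the gripper sat about 3 mm off the handle's nominal radius, so the stop angle is known only to about 0.05 rad.

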